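Scrape the cheese tray clean

TASK

Swing the aluminium scrap tray up by its red tongue as far as it goes; it stays up by itself. With the blue-handled scraper, never with the fingers, sweep both cheese rinds down the raised tray and off its open edge into the white tub below, then lower the scraper into the grey wash basin before letting go of it. Leave the tray up and the tub where it stands, and do not disturb the bottle, jar, mug and small white cup.

Things in the scene. Friction and masses are not known exactly. Their poses are not given: they have to be found in the camera images.
- tray_pivot (a point): Middle of the tray's hinge axis, on a fixed stand, 75 mm above the table. Axes: x horizontal from the hinge along the level tray to its red tongue, roughly away from the robot; y along the hinge; z up. The stand has a wooden foot 220 x 270 mm, 8 mm thick, and two upright round posts, 20 mm thick, at x = 100, y = +-155 mm that carry the rail.
- rail_mid (a point): Middle of the fixed 20 mm steel rail, 450 mm above the table, running along y (330 mm long) over the upper half of the tray. Axes as tray_pivot. An upright gripper holding the scraper cannot work below it: lean the tool 25 to 35 degrees, gripper end towards the robot.
- tray (a joint): Hinge of the tray, rad: 0 = level as at the start, 0.45 = fully raised against its stop (tongue end up, open edge down). Friction of about 2 N m holds it where it is left. Lifting takes about 12 N at the tongue.
- tray_handle (a point): Grip point of the tray's red tongue, 195 mm from the hinge axis along the tray and 3 mm above it. The tongue is 30 mm wide (y), 14 mm thick (z) and sticks out from 170 to 219 mm from the hinge. Axes turn with the tray: x up the tray, y along the hinge, z normal to its floor.
- tray_lip (a point): Middle of the tray's open lower edge, on the floor's top face: 20 mm beyond the hinge axis (x = -20 mm along the tray from it) and 6 mm above it. Axes as tray_handle. The flat aluminium floor runs from here 185 mm along x to the back wall; 170 mm clear width between the side walls. Walls rise 12 mm above the floor; no wall at this edge.
- rind_a_mid (a point): Centre of the first cheese rind, 60 x 28 x 16 mm, yellow with a brown side, 35 g, lying flat on the tray in any direction. Long side along its x. Tacky: it does not slide on the raised tray unless pushed.
- rind_b_mid (a point): Centre of the second cheese rind, same as the first.
- tub: Loose white open tub, 130 (x) x 200 (y) x 55 mm high, walls 4 mm, 0.6 kg, origin at the centre of its underside. It stands under the tray's open edge, on the robot's side of the stand.
- scraper_mid (a point): Middle of the scraper, 70 mm above its edge; z up the handle, y along the blade's width. Steel blade 140 (y) x 4 (x) x 70 mm; above it a blue handle 30 (y) x 22 (x) x 70 mm, its middle 35 mm above this point. 0.14 kg. It starts upright, edge down, 37 mm deep in the loose 8 mm slot of a fixed wooden block 60 (x) x 180 (y) x 45 mm high: pull straight up.
- basin: Fixed grey open wash basin, 220 (x) x 180 (y) x 70 mm high, walls and floor 5 mm, origin at the centre of its underside. Scraper block and basin stand on opposite sides of the stand, either way round.
- honey: Bystander, leave alone: amber glass jar with brass lid, 64 mm across, 85 tall. Origin under its centre.
- cider: Bystander, leave alone: green glass bottle, 74 mm across, 240 tall. Origin under its centre.
- ramekin: Bystander, leave alone: small white ceramic cup, 72 mm across, 45 tall. Origin under its centre.
- mug: Bystander, leave alone: blue ceramic mug, 76 mm across, 90 tall, handle on its +y side. Origin under its centre.
Things that resemble listed ones, but are neither listed nor needed, are in the scene too. What is shaped like the part that bears scraper_mid but orange is not meant.

How it is judged:
On the way, in this order (a step that is already met when the one before it is completed fails the run):
1. the tray is swung up (joint past 0.36 rad), both rinds still on it (value of joint tray above 0.36 rad and height (world z) of each of rind_a_mid, rind_b_mid above 0.07 m), for 0.3 s.
2. the scraper pushes a rind on the raised tray (value of joint tray above 0.36 rad and (contact force between scraper and rind_a above 0.1 N or contact force between scraper and rind_b above 0.1 N)).
3. both rinds lie in the tub, the tray still up (value of joint tray above 0.36 rad and x of rind_a_mid in the frame of tub between -0.063 and 0.063 m and y of rind_a_mid in the frame of tub between -0.098 and 0.098 m and z of rind_a_mid in the frame of tub between 0 and 0.055 m and x of rind_b_mid in the frame of tub between -0.063 and 0.063 m and y of rind_b_mid in the frame of tub between -0.098 and 0.098 m and z of rind_b_mid in the frame of tub between 0 and 0.055 m), for 0.2 s.
4. the scraper is inside the basin, its middle lower than 115 mm above the basin's underside, while still held (x of scraper_mid in the frame of basin between -0.11 and 0.11 m and y of scraper_mid in the frame of basin between -0.09 and 0.09 m and z of scraper_mid in the frame of basin between 0 and 0.115 m and contact force between the fingers and scraper above 0.5 N), for 0.1 s.
At the end, for the whole second after the job is handed in: Both rinds' centres are inside the tub and below its rim; the tray is up (joint over 0.36 rad); the scraper's middle is over the basin's floor area and lower than 115 mm above its underside; tub upright; rinds, scraper and tub at rest (under 30 mm/s) (all of step 3 and x of scraper_mid in the frame of basin between -0.11 and 0.11 m and y of scraper_mid in the frame of basin between -0.09 and 0.09 m and z of scraper_mid in the frame of basin between 0 and 0.115 m and linear speed of each of rind_a, rind_b, scraper, tub below 0.03 m/s and angle between tub's own z axis and vertical below 0.1 rad); the robot touches nothing.
It fails at once if a rind is touched with the fingers (over 0.3 N) (contact force between the fingers and rind_a above 0.3 N or contact force between the fingers and rind_b above 0.3 N).
It fails at once if the tub is shifted more than 40 mm (distance of tub from where it was at the start of the episode above 0.04 m).
It fails at once if one of the bottle, jar, mug and small cup is moved more than 30 mm (distance of any of honey, cider, ramekin, mug from where it was at the start of the episode above 0.03 m).
It also fails if it takes over 70 s, if anything falls off the work surface, if the arm or the gripper's body presses on something with over 40 N, if the wrist force passes 120 N, or if a joint passes its speed limit or range.

ROBOT

A 6-joint arm with a two-finger parallel gripper is mounted at the origin on the work surface. World frame = base frame: x ahead of the robot, y to its left, z up, the work surface at z = 0. Lengths are in m, angles in rad, forces in N, time in s.
With the tool pointing down it reaches from about 0.35 to 0.975 m from the base axis. Payload 4.9 kg.
Tool frame: the origin (TCP) lies on the mounting face of the last link; the fingertips stand 173 mm ahead of it and the grasp point (between the pads) lies 155 mm ahead of it; z points along the fingers, y is the direction in which the jaws open and shut (so a half turn about z gives the same grasp; the last joint's range is limited). The gripper opens to 85 mm and grips with 20 to 120 N. Pads are 22 mm wide; open, the fingers measure 114 mm over their backs; the gripper's body (76 mm by 85 mm) begins 54 mm behind the grasp point. The pads swing forward as they close: fully open they stand 13 mm farther back than shut.
Start: joints at [1.076, 0.053, 1.613, -0, 1.476, -0.119], TCP at [0.229, 0.581, 0.405] pointing down, gripper open.
Joint ranges: [-3.01, 3.01], [-1.01, 2.22], [0.06, 2.58], [-1.02, 4.17], [0.09, 2.62], [-3.14, 3.14]. Speed limits (rad/s): [2.57, 2.57, 3.14, 3.14, 3.14, 3.14].

INTERFACE

Orientations are given as a unit quaternion [w, x, y, z].
In Python, from plant import manip gives the robot as it stands.
- The arm moves only by the tool play_rows, never from a script. Its argument "increments" is a list of rows, each an object with "offset": the shift along the tool's x, y, z in mm, a list of three; "twist": the turn about the tool's z in rad; "grip": the opening, from 0 (shut) to 1 (fully open). In form: [{"offset": [dx, dy, dz], "twist": twist, "grip": grip}, ...]. A call has 1 to 5 rows; each row is the pose to reach, as a shift and turn from the pose commanded when the call began, along the tool's axes at that moment; what a row does not reach only later rows make up. A row lasts 1/12 s, in which the tool goes at most 41.7 mm and 7.16 degrees, less where a joint would pass 70% of its speed; a pose out of reach is approached as far as the arm can. A call with a gripper value outside its range is refused whole. The fingers move at their own pace and stop on an object; the grip force is fixed at half the most. Time passes only in rows, so rows that repeat a pose let the fingers close. It gives the time, the measured TCP pose, the force and the opening at its end, in the units of the state.
- manip.state(): the state, without advancing time (a new reading comes with each control period).
- manip.grab_frame(name): name is "scene" or "top" or "wrist"; returns the picture (400x640x3 uint8, blue, green, red); there is no depth.
- manip.get_calibration(name): a dict with "fx", "fy", "cx", "cy" (pixels), "T" (4x4, takes a point from camera to world coordinates). Camera axes: x right, y down, z forward; pixel columns grow to the right and rows downward; lengths in m; the calibration is good to about 2 mm. A picture is of the moment at which its call begins: read the wrist's pose just before it. get_calibration takes no time and is no camera call; for the wrist camera it gives the pose at the moment of the call.
- manip.job_done(): hands the job in, once; it reports no verdict.
Trained networks look in the newest picture that a camera, given by its name, has taken for a name from the list of things; names that differ only in an ending like _2 or _b are one class to them, and where a whole thing is asked for, a point or a joint stands for the part that bears it (a point fixed in the world has none). Each returns a list of dicts, best first, with "p" (0 to 1); they miss things now and then, are a little off and sometimes report something else, mostly with a low value. They report only what shows in the picture. A call takes as long as a camera call. They do not tell look-alikes from the thing itself.
- manip.boxes_of(query, camera): "xyz" ([x, y, z] in m, in the coordinates of the camera as it stood for that picture, good to about 4 mm: the middle of the surface that is visible of it).
- manip.tip_of(query, camera): "xyz" ([x, y, z] in m, in the coordinates of the camera as it stood for that picture, good to about 4 mm: a listed point, or the origin of a listed thing).
The state is a dict: "time": time; "joint_pos": joint angles; "joint_vel": joint speeds; "joint_efforts": joint torques, N m; "tool_pos": TCP position; "tool_rot": TCP orientation; "contact_force": force on the tool from outside, world axes, zero at the start; "ft_torque": the same for the moment, N m; "gripper_width": opening from 0.0 (shut) to 1.0 (fully open).
Only numpy, scipy, OpenCV 4.12 (cv2) and the standard library are available. Lean on these libraries where they do the work, as an engineer would, in place of code of your own. Each camera call takes 0.05 s, during which the arm holds its last target. There are 200 camera calls.

## Working session

There is one attempt and no reset: what is moved stays moved. The work goes in short steps, Python scripts to look and compute and a tool call to move; the robot and the scene stay as the last step left them, time stands still between calls to the robot, and variables do not carry over. Pictures are saved under pics/ and viewed, about 8 in all and at most 12, crops included, and the job is handed in when it is done.

Besides the shell and the picture viewer there is one more tool, called after "Call:" by a JSON object that holds its "op" and its "data", one argument or row to a line. play_rows: Moves the arm, as the interface text tells. Its arguments: {"type":"object","properties":{"increments":{"type":"array"}},"required":["increments"]}

```bash
ls; mkdir -p pics; cat > h.py <<'E'
import numpy as np, cv2
from scipy.spatial.transform import Rotation as R
from plant import manip
def rot(q): return R.from_quat([q[1],q[2],q[3],q[0]])
def look(cam,names,fn='tip_of',thr=0.2):
    T=np.array(manip.get_calibration(cam)['T'])
    im=manip.grab_frame(cam); out={}
    for n in names:
        for d in getattr(manip,fn)(n,cam):
            if d['p']<thr: continue
            p=T[:3,:3]@np.array(d['xyz'])+T[:3,3]
            print(cam,n,round(d['p'],2),np.round(p,3)); out.setdefault(n,[]).append(p)
    return im,out
E
python3 - <<'E'
from h import *
names=['tray_pivot','tray_handle','tray_lip','rind_a_mid','tub','scraper_mid','basin','honey','cider','ramekin','mug']
for c in ['top','scene']:
    im,o=look(c,names); cv2.imwrite(f'pics/{c}.png',im)
    d=manip.get_calibration(c);print(d['fx'],d['cx'],d['cy'],np.round(d['T'],3).tolist())
    for n in ['tray_handle','scraper_mid','rind_a_mid']:
        print(n,manip.tip_of(n,c)[:2])
        
print(manip.state())
E
```

```text
pics
top tray_pivot 0.57 [0.486 0.034 0.077]
top tray_pivot 0.57 [ 0.718 -0.217 -0.007]
top tray_handle 0.96 [0.683 0.031 0.082]
top tray_handle 0.26 [ 0.569 -0.01   0.089]
top tray_lip 0.6 [0.468 0.036 0.081]
top rind_a_mid 0.56 [ 0.568 -0.01   0.091]
top rind_a_mid 0.44 [0.548 0.369 0.083]
top tub 0.56 [ 0.421  0.039 -0.002]
top scraper_mid 0.82 [0.398 0.42  0.068]
top scraper_mid 0.72 [0.209 0.408 0.069]
top scraper_mid 0.47 [0.336 0.261 0.066]
top basin 0.71 [ 0.551 -0.348  0.002]
top honey 0.43 [ 0.729  0.224 -0.001]
top cider 0.75 [ 0.717 -0.216 -0.004]
top ramekin 0.58 [ 0.429 -0.205 -0.004]
top mug 0.6 [0.799 0.04  0.002]
390.76516260636794 323.3433103635576 206.0967505055785 [[-0.023, -0.981, 0.195, 0.224], [-1.0, 0.025, 0.006, 0.014], [-0.011, -0.195, -0.981, 1.638], [0.0, 0.0, 0.0, 1.0]]
tray_handle [{'xyz': [-0.0108, -0.1471, 1.6163], 'p': 0.96}, {'xyz': [0.033, -0.0371, 1.5861], 'p': 0.26}]
scraper_mid [{'xyz': [-0.3925, 0.1448, 1.5768], 'p': 0.82}, {'xyz': [-0.3763, 0.3301, 1.5382], 'p': 0.72}]
rind_a_mid [{'xyz': [0.0324, -0.0372, 1.5841], 'p': 0.56}, {'xyz': [-0.3452,
[... 1108 characters left out ...]
oint_pos': array([ 1.07598935e+00,  5.26916708e-02,  1.61290492e+00,  1.70978150e-05,
        1.47599858e+00, -1.18987185e-01]), 'joint_vel': array([ 1.97169384e-03,  2.01443826e-03, -1.04188183e-03, -2.01594772e-05,
        4.26589559e-04, -3.62536889e-04]), 'joint_efforts': array([-7.90804788e-04, -3.93674719e+01, -3.70448685e+01, -1.59997012e-04,
        6.35257020e-04, -4.09451406e-07]), 'tool_pos': array([0.22937802, 0.58136561, 0.4047058 ]), 'tool_rot': array([-8.49282672e-06,  1.86806790e-01,  9.82396673e-01,  1.37211285e-06]), 'contact_force': array([0.02052519, 0.13108532, 0.28791995]), 'ft_torque': array([-0.04335413,  0.00560301,  0.00211629]), 'gripper_width': 1.0014964402727653}
```

View pics/top.png

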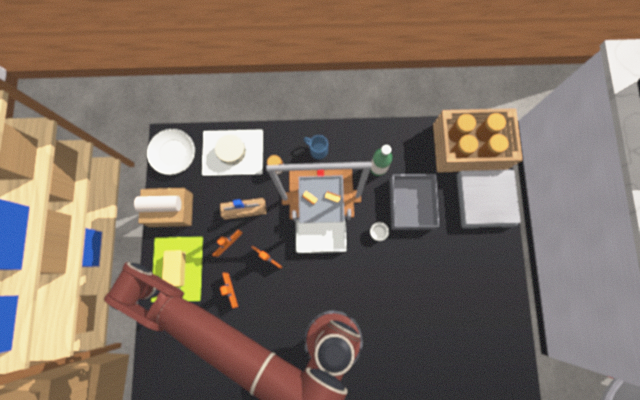

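View pics/scene.png

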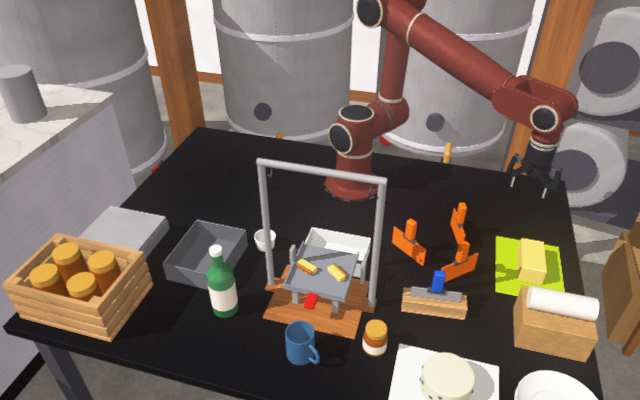

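The pictures show the following:
- **Scraper:** the blue-handled one is in its block at top px (240,207), about (0.547, 0.368). The orange ones are decoys.
- **Tray and tub:** the tray is at px (320,200) with both rinds on it, and the tub is in front at (320,237).
- **Basin:** it is at px (414,200), about (0.55, -0.35).

I'll square the tool to the world axes and move closer.

Call:
{"op": "play_rows", "data": {
  "increments": [
    {"offset":[-130,-99,-72],"twist":-0.376,"grip":1},
    {"offset":[-130,-99,-72],"twist":-0.376,"grip":1},
    {"offset":[-130,-99,-72],"twist":-0.376,"grip":1},
    {"offset":[-130,-99,-72],"twist":-0.376,"grip":1},
    {"offset":[-130,-99,-72],"twist":-0.376,"grip":1}
  ]
}}

```text
time: 1.92
tool_pos: [0.3158, 0.4388, 0.4803]
tool_rot: [0.002, 0.002, 1.0, 0.001]
contact_force: [-0.0, 0.4, 0.5]
gripper_width: 0.998
```

```bash
python3 -c "
from h import *
s=manip.state()
for k in s: print(k,np.round(s[k],4).tolist())" | tee -a log.txt
```

```text
time 1.9167
joint_pos [0.8097, -0.1846, 1.7146, -0.0017, 1.6067, -0.7582]
joint_vel [-0.2072, -0.1236, 0.0401, 0.0488, 0.082, -0.1848]
joint_efforts [0.5675, -28.0686, -35.4909, -0.1843, 0.1794, -0.1659]
tool_pos [0.3158, 0.4388, 0.4803]
tool_rot [0.0023, 0.0015, 1.0, 0.0012]
contact_force [-0.033, 0.4243, 0.5157]
ft_torque [0.0689, -0.0154, 0.071]
gripper_width 0.9976
```

Call:
{"op": "play_rows", "data": {
  "increments": [
    {"offset":[-85,-140,-73],"twist":0,"grip":1},
    {"offset":[-85,-140,-73],"twist":0,"grip":1},
    {"offset":[-85,-140,-73],"twist":0,"grip":1},
    {"offset":[-85,-140,-73],"twist":0,"grip":1},
    {"offset":[-85,-140,-73],"twist":0,"grip":1}
  ]
}}

```text
time: 2.33
tool_pos: [0.4005, 0.2987, 0.5529]
tool_rot: [0.002, 0.002, 1.0, 0.001]
contact_force: [0.4, -0.0, 0.2]
gripper_width: 0.997
```

```bash
python3 -c "
from h import *
s=manip.state()
for k in s: print(k,np.round(s[k],4).tolist())
im,o=look('wrist',['tray_handle','rind_a_mid','tray_lip','tray_pivot','scraper_mid','tub'])
cv2.imwrite('pics/w1.png',im)
look('scene',['rail_mid']); look('top',['rail_mid'])" | tee -a log.txt
```

```text
time 2.3333
joint_pos [0.492, -0.2942, 1.6883, -0.0014, 1.7425, -1.0748]
joint_vel [-0.2256, -0.0183, -0.0483, 0.0506, 0.0882, -0.2188]
joint_efforts [0.466, -24.0331, -36.0869, -0.1966, 0.0743, -0.1032]
tool_pos [0.4005, 0.2987, 0.5529]
tool_rot [0.0025, 0.0021, 1.0, 0.0005]
contact_force [0.388, -0.0006, 0.2152]
ft_torque [-0.0003, -0.0185, 0.0375]
gripper_width 0.9965
wrist tray_handle 0.76 [0.687 0.036 0.077]
wrist rind_a_mid 0.7 [ 0.572 -0.015  0.092]
wrist tray_lip 0.85 [0.466 0.035 0.083]
wrist tray_pivot 0.68 [0.491 0.033 0.074]
wrist scraper_mid 0.87 [0.549 0.366 0.077]
wrist scraper_mid 0.85 [0.331 0.258 0.068]
wrist scraper_mid 0.7 [0.395 0.423 0.074]
wrist tub 0.62 [ 0.418  0.039 -0.002]
wrist tub 0.58 [ 0.727  0.23  -0.001]
scene rail_mid 0.92 [0.587 0.032 0.448]
top rail_mid 0.62 [0.587 0.034 0.452]
```

```bash
python3 - <<'E'
from h import *
from scipy.optimize import least_squares
S=[([.053,1.613],[.22938,.58137,.4047]),([-.1846,1.7146],[.3158,.4388,.4803]),([-.2942,1.6883],[.4005,.2987,.5529])]
def res(p):
    L2,L3,z0,a1,a3=p;o=[]
    for (a,b),(x,y,z) in S:
        r=np.sqrt(x*x+y*y-.074**2)
        c=a+b
        o+=[a1+L2*np.sin(a)+L3*np.sin(c)-a3*np.cos(c)-r, z0+L2*np.cos(a)+L3*np.cos(c)+a3*np.sin(c)-z]
    return np.r_[np.array(o)*1e3,(a1)*5,a3*5]
f=least_squares(res,[.5,.5,.1,0,0]);print(f.x,f.fun)
E
```

```text
[ 0.42119253  0.60809894  0.13255644  0.00157734 -0.09109845] [-0.01315719 -0.03422013  0.03821372  0.07146446 -0.02509596 -0.03724433
  0.00788672 -0.45549227]
```

View pics/w1.png

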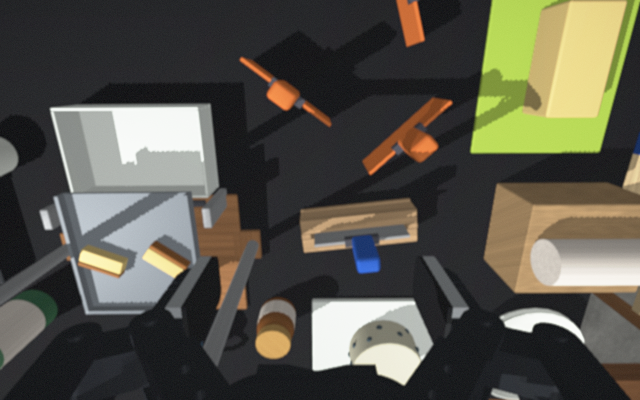

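The wrist view shows the blue scraper upright in its block at (365,250), both rinds on the tray at (100,260) and (165,258), and the tub at (135,148). An upright tool at the tongue would put the forearm on the rail. So I'll check high above the table, clear of everything, whether working at the joint limits can lean the tool.

Call:
{"op": "play_rows", "data": {
  "increments": [
    {"offset":[0,0,-208],"twist":0,"grip":1},
    {"offset":[0,0,-208],"twist":0,"grip":1},
    {"offset":[0,0,-208],"twist":0,"grip":1},
    {"offset":[0,0,-208],"twist":0,"grip":1},
    {"offset":[0,0,-208],"twist":0,"grip":1}
  ]
}}

```text
time: 3.3
tool_pos: [0.3984, 0.3017, 0.7596]
tool_rot: [0.0, -0.0, 1.0, 0.0]
contact_force: [0.1, -0.1, 0.6]
gripper_width: 0.997
```

Call:
{"op": "play_rows", "data": {
  "increments": [
    {"offset":[0,0,-208],"twist":0,"grip":1},
    {"offset":[0,0,-208],"twist":0,"grip":1},
    {"offset":[0,0,-208],"twist":0,"grip":1},
    {"offset":[0,0,-208],"twist":0,"grip":1},
    {"offset":[0,0,-208],"twist":0,"grip":1}
  ]
}}

```text
time: 3.72
tool_pos: [0.3979, 0.3014, 0.9678]
tool_rot: [0.0, -0.0, 1.0, 0.0]
contact_force: [0.9, -0.0, 1.5]
gripper_width: 0.998
```

```bash
python3 -c "
from h import *
s=manip.state()
for k in s: print(k,np.round(s[k],4).tolist())" | tee -a log.txt
```

```text
time 3.7167
joint_pos [0.4992, 0.0765, 0.6107, 0.0001, 2.4535, -1.0725]
joint_vel [-0.0012, 0.9862, -2.0649, 0.0022, 1.069, -0.0026]
joint_efforts [0.3304, -37.1703, -21.4032, -0.0002, -0.7042, 0.0]
tool_pos [0.3979, 0.3014, 0.9678]
tool_rot [0.0004, -0.0005, 1.0, 0.0002]
contact_force [0.9154, -0.0035, 1.4565]
ft_torque [0.0157, -0.0612, 0.008]
gripper_width 0.9976
```

Call:
{"op": "play_rows", "data": {
  "increments": [
    {"offset":[0,0,-150],"twist":0,"grip":1},
    {"offset":[0,0,-150],"twist":0,"grip":1},
    {"offset":[0,0,-150],"twist":0,"grip":1},
    {"offset":[0,0,-150],"twist":0,"grip":1},
    {"offset":[0,0,-150],"twist":0,"grip":1}
  ]
}}

```text
time: 4.13
tool_pos: [0.3772, 0.287, 1.0422]
tool_rot: [0.015, -0.0, 1.0, 0.009]
contact_force: [-0.5, 0.6, 0.2]
gripper_width: 1.002
```

```bash
python3 -c "
from h import *
s=manip.state()
for k in s: print(k,np.round(s[k],4).tolist())" | tee -a log.txt
```

```text
time 4.1333
joint_pos [0.4931, 0.2239, 0.2625, 0.0023, 2.6198, -1.0765]
joint_vel [-0.0092, -0.0987, 0.1395, 0.0006, -0.0076, -0.0063]
joint_efforts [-0.2085, -29.9894, -23.195, -0.0011, -0.1795, 0.0023]
tool_pos [0.3772, 0.287, 1.0422]
tool_rot [0.0153, -0.0004, 0.9998, 0.0089]
contact_force [-0.5165, 0.6495, 0.2461]
ft_torque [-0.0528, 0.0248, -0.0629]
gripper_width 1.0024
```

Call:
{"op": "play_rows", "data": {
  "increments": [
    {"offset":[0,0,160],"twist":0,"grip":1},
    {"offset":[0,0,160],"twist":0,"grip":1},
    {"offset":[0,0,160],"twist":0,"grip":1},
    {"offset":[0,0,160],"twist":0,"grip":1},
    {"offset":[0,0,160],"twist":0,"grip":1}
  ]
}}

```text
time: 4.55
tool_pos: [0.3855, 0.2917, 0.8684]
tool_rot: [0.006, -0.0, 1.0, 0.004]
contact_force: [1.6, 0.7, -1.9]
gripper_width: 0.999
```

```bash
python3 -c "
from h import *
s=manip.state()
for k in s: print(k,np.round(s[k],4).tolist())" | tee -a log.txt
```

```text
time 4.55
joint_pos [0.4935, -0.1306, 1.0127, 0.0015, 2.2449, -1.0771]
joint_vel [-0.0047, -0.1628, 0.3549, -0.0008, -0.2502, -0.0005]
joint_efforts [1.2555, -40.3373, -41.2725, 0.02, 0.4127, -0.0003]
tool_pos [0.3855, 0.2917, 0.8684]
tool_rot [0.0062, -0.0003, 1.0, 0.004]
contact_force [1.6333, 0.6733, -1.9196]
ft_torque [0.0131, -0.0071, 0.0359]
gripper_width 0.9994
```

Tool lean does persist between calls, because the base pose is the one actually reached. I'll try getting more lean by stretching out along +x, high above the rail.

Call:
{"op": "play_rows", "data": {
  "increments": [
    {"offset":[-138,-97,40],"twist":0,"grip":1},
    {"offset":[-138,-97,40],"twist":0,"grip":1},
    {"offset":[-138,-97,40],"twist":0,"grip":1},
    {"offset":[-138,-97,40],"twist":0,"grip":1},
    {"offset":[-138,-97,40],"twist":0,"grip":1}
  ]
}}

```text
time: 4.97
tool_pos: [0.5275, 0.1915, 0.836]
tool_rot: [0.009, 0.003, 1.0, 0.007]
contact_force: [1.4, -0.1, -0.7]
gripper_width: 1.001
```

Call:
{"op": "play_rows", "data": {
  "increments": [
    {"offset":[-138,-97,40],"twist":0,"grip":1},
    {"offset":[-138,-97,40],"twist":0,"grip":1},
    {"offset":[-138,-97,40],"twist":0,"grip":1},
    {"offset":[-138,-97,40],"twist":0,"grip":1},
    {"offset":[-138,-97,40],"twist":0,"grip":1}
  ]
}}

```text
time: 5.38
tool_pos: [0.6672, 0.0946, 0.7975]
tool_rot: [0.009, 0.002, 1.0, 0.008]
contact_force: [0.9, -0.6, -2.0]
gripper_width: 1.002
```

Call:
{"op": "play_rows", "data": {
  "increments": [
    {"offset":[-138,-97,40],"twist":0,"grip":1},
    {"offset":[-138,-97,40],"twist":0,"grip":1},
    {"offset":[-138,-97,40],"twist":0,"grip":1},
    {"offset":[-138,-97,40],"twist":0,"grip":1},
    {"offset":[-138,-97,40],"twist":0,"grip":1}
  ]
}}

```text
time: 5.8
tool_pos: [0.8092, -0.0026, 0.7557]
tool_rot: [0.007, 0.002, 1.0, 0.009]
contact_force: [0.8, -0.4, -3.8]
gripper_width: 1.0
```

Call:
{"op": "play_rows", "data": {
  "increments": [
    {"offset":[-200,0,0],"twist":0,"grip":1},
    {"offset":[-200,0,0],"twist":0,"grip":1},
    {"offset":[-200,0,0],"twist":0,"grip":1},
    {"offset":[-200,0,0],"twist":0,"grip":1},
    {"offset":[-200,0,0],"twist":0,"grip":1}
  ]
}}

```text
time: 6.22
tool_pos: [0.8653, 0.0021, 0.7177]
tool_rot: [0.025, -0.0, 1.0, 0.009]
contact_force: [-0.3, 0.3, 0.3]
gripper_width: 0.999
```

```bash
python3 -c "
from h import *
s=manip.state()
for k in s: print(k,np.round(s[k],4).tolist())" | tee -a log.txt
```

```text
time 6.2167
joint_pos [-0.0862, 0.8424, 0.062, 0.0275, 2.1885, -1.6411]
joint_vel [0.0053, 0.079, -0.0238, -0.0027, -0.1065, 0.0013]
joint_efforts [-0.1574, -66.5447, -33.7497, 0.0554, -0.1031, 0.0001]
tool_pos [0.8653, 0.0021, 0.7177]
tool_rot [0.0251, -0.0003, 0.9996, 0.0091]
contact_force [-0.2572, 0.2706, 0.2595]
ft_torque [-0.0285, 0.0697, 0.0329]
gripper_width 0.9985
```

Call:
{"op": "play_rows", "data": {
  "increments": [
    {"offset":[-200,0,0],"twist":0,"grip":1},
    {"offset":[-200,0,0],"twist":0,"grip":1},
    {"offset":[-200,0,0],"twist":0,"grip":1},
    {"offset":[-200,0,0],"twist":0,"grip":1},
    {"offset":[-200,0,0],"twist":0,"grip":1}
  ]
}}

```text
time: 6.63
tool_pos: [0.9016, 0.0015, 0.6656]
tool_rot: [0.038, 0.0, 0.999, 0.009]
contact_force: [0.8, 0.5, 0.1]
gripper_width: 0.999
```

```bash
python3 -c "
from h import *
s=manip.state()
for k in s: print(k,np.round(s[k],4).tolist())" | tee -a log.txt
```

```text
time 6.6333
joint_pos [-0.0837, 0.9046, 0.0581, 0.0284, 2.1046, -1.639]
joint_vel [0.0027, 0.0809, -0.0184, -0.0011, -0.0798, 0.0016]
joint_efforts [0.1314, -70.9679, -35.2779, 0.0693, -0.1724, -0.0005]
tool_pos [0.9016, 0.0015, 0.6656]
tool_rot [0.038, 0.0001, 0.9992, 0.0091]
contact_force [0.7609, 0.462, 0.119]
ft_torque [0.0136, 0.0726, 0.0304]
gripper_width 0.9992
```

Call:
{"op": "play_rows", "data": {
  "increments": [
    {"offset":[-400,0,-250],"twist":0,"grip":1}
  ]
}}

```text
time: 6.72
tool_pos: [0.9022, 0.0009, 0.6681]
tool_rot: [0.048, 0.0, 0.999, 0.009]
contact_force: [0.5, 0.1, -1.4]
gripper_width: 1.003
```

Call:
{"op": "play_rows", "data": {
  "increments": [
    {"offset":[-400,0,-250],"twist":0,"grip":1}
  ]
}}

```text
time: 6.8
tool_pos: [0.8997, 0.0004, 0.6778]
tool_rot: [0.062, 0.0, 0.998, 0.009]
contact_force: [0.8, 0.1, 0.2]
gripper_width: 1.001
```

Call:
{"op": "play_rows", "data": {
  "increments": [
    {"offset":[-400,0,-250],"twist":0,"grip":1}
  ]
}}

```text
time: 6.88
tool_pos: [0.8968, 0.0, 0.6878]
tool_rot: [0.076, 0.0, 0.997, 0.009]
contact_force: [0.9, -0.7, 1.1]
gripper_width: 1.002
```

Call:
{"op": "play_rows", "data": {
  "increments": [
    {"offset":[-400,0,-250],"twist":0,"grip":1}
  ]
}}

```text
time: 6.97
tool_pos: [0.8945, -0.0004, 0.696]
tool_rot: [0.088, 0.001, 0.996, 0.009]
contact_force: [-0.0, -0.2, -0.4]
gripper_width: 1.0
```

Call:
{"op": "play_rows", "data": {
  "increments": [
    {"offset":[-400,0,-250],"twist":0,"grip":1},
    {"offset":[-400,0,-250],"twist":0,"grip":1},
    {"offset":[-400,0,-250],"twist":0,"grip":1},
    {"offset":[-400,0,-250],"twist":0,"grip":1},
    {"offset":[-400,0,-250],"twist":0,"grip":1}
  ]
}}

```text
time: 7.38
tool_pos: [0.8799, -0.0021, 0.7218]
tool_rot: [0.099, 0.001, 0.995, 0.009]
contact_force: [0.0, 0.4, 0.0]
gripper_width: 1.002
```

```bash
python3 -c "
from h import *
s=manip.state()
for k in s: print(k,np.round(s[k],4).tolist())" | tee -a log.txt
```

```text
time 7.3833
joint_pos [-0.0912, 0.8441, 0.0552, 0.0412, 2.0457, -1.6383]
joint_vel [-0.0047, -0.045, 0.0049, 0.0011, 0.0544, -0.0042]
joint_efforts [0.0176, -66.4392, -33.7956, 0.0874, -0.6561, 0.0026]
tool_pos [0.8799, -0.0021, 0.7218]
tool_rot [0.0992, 0.0006, 0.995, 0.0095]
contact_force [0.0217, 0.4312, 0.0036]
ft_torque [-0.0236, 0.127, -0.0076]
gripper_width 1.0016
```

Single-row pulls lean the tool about 0.026 rad each in the right direction. I'll carry on until it reaches about 0.6 rad.

Call:
{"op": "play_rows", "data": {
  "increments": [
    {"offset":[-450,0,-150],"twist":0,"grip":1}
  ]
}}

```text
time: 7.47
tool_pos: [0.8825, -0.0023, 0.7224]
tool_rot: [0.112, 0.001, 0.994, 0.009]
contact_force: [-0.5, -0.8, 0.1]
gripper_width: 1.0
```

Call:
{"op": "play_rows", "data": {
  "increments": [
    {"offset":[-450,0,-150],"twist":0,"grip":1}
  ]
}}

```text
time: 7.55
tool_pos: [0.8862, -0.0025, 0.7212]
tool_rot: [0.124, 0.001, 0.992, 0.01]
contact_force: [0.4, -0.2, 0.0]
gripper_width: 0.996
```

Call:
{"op": "play_rows", "data": {
  "increments": [
    {"offset":[-450,0,-150],"twist":0,"grip":1}
  ]
}}

```text
time: 7.63
tool_pos: [0.8889, -0.0028, 0.7213]
tool_rot: [0.135, 0.001, 0.991, 0.01]
contact_force: [0.0, -0.2, 0.1]
gripper_width: 1.001
```

Call:
{"op": "play_rows", "data": {
  "increments": [
    {"offset":[-450,0,-130],"twist":0,"grip":1}
  ]
}}

```text
time: 7.72
tool_pos: [0.8913, -0.0031, 0.7222]
tool_rot: [0.148, 0.001, 0.989, 0.01]
contact_force: [0.4, 1.1, -0.7]
gripper_width: 1.001
```

Call:
{"op": "play_rows", "data": {
  "increments": [
    {"offset":[-450,0,-130],"twist":0,"grip":1}
  ]
}}

```text
time: 7.8
tool_pos: [0.8933, -0.0033, 0.7237]
tool_rot: [0.16, 0.001, 0.987, 0.01]
contact_force: [-0.1, -0.3, 0.2]
gripper_width: 1.001
```

Call:
{"op": "play_rows", "data": {
  "increments": [
    {"offset":[-450,0,-110],"twist":0,"grip":1}
  ]
}}

```text
time: 7.88
tool_pos: [0.8955, -0.0035, 0.7252]
tool_rot: [0.172, 0.001, 0.985, 0.01]
contact_force: [-0.1, 0.3, 0.8]
gripper_width: 0.998
```

Call:
{"op": "play_rows", "data": {
  "increments": [
    {"offset":[-450,0,-100],"twist":0,"grip":1}
  ]
}}

```text
time: 7.97
tool_pos: [0.8978, -0.0037, 0.7264]
tool_rot: [0.185, 0.001, 0.983, 0.01]
contact_force: [0.5, -0.9, -0.4]
gripper_width: 1.002
```

Call:
{"op": "play_rows", "data": {
  "increments": [
    {"offset":[-450,0,-90],"twist":0,"grip":1}
  ]
}}

```text
time: 8.05
tool_pos: [0.9002, -0.0039, 0.7274]
tool_rot: [0.197, 0.002, 0.98, 0.01]
contact_force: [0.3, -0.2, 0.5]
gripper_width: 1.002
```

```bash
python3 -c "
from h import *
s=manip.state()
for k in s: print(k,np.round(s[k],4).tolist())" | tee -a log.txt
```

```text
time 8.05
joint_pos [-0.0934, 0.8443, 0.0559, 0.0571, 1.8472, -1.6345]
joint_vel [-0.0027, -0.0011, 0.0015, 0.0244, -0.2985, 0.0034]
joint_efforts [0.0106, -67.349, -34.4835, 0.1172, -0.9681, -0.0029]
tool_pos [0.9002, -0.0039, 0.7274]
tool_rot [0.1971, 0.0015, 0.9803, 0.01]
contact_force [0.3461, -0.2045, 0.4636]
ft_torque [0.0017, 0.1903, -0.065]
gripper_width 1.0017
```

Call:
{"op": "play_rows", "data": {
  "increments": [
    {"offset":[-450,0,-80],"twist":0,"grip":1}
  ]
}}

```text
time: 8.13
tool_pos: [0.9026, -0.0041, 0.7286]
tool_rot: [0.209, 0.002, 0.978, 0.01]
contact_force: [-0.6, -0.8, -0.9]
gripper_width: 0.997
```

Call:
{"op": "play_rows", "data": {
  "increments": [
    {"offset":[-450,0,-70],"twist":0,"grip":1}
  ]
}}

```text
time: 8.22
tool_pos: [0.905, -0.0043, 0.7297]
tool_rot: [0.222, 0.002, 0.975, 0.01]
contact_force: [-0.0, -0.2, 0.3]
gripper_width: 1.002
```

Call:
{"op": "play_rows", "data": {
  "increments": [
    {"offset":[-450,0,-60],"twist":0,"grip":1}
  ]
}}

```text
time: 8.3
tool_pos: [0.9074, -0.0045, 0.7309]
tool_rot: [0.234, 0.002, 0.972, 0.01]
contact_force: [-0.2, 0.7, -0.2]
gripper_width: 0.997
```

Call:
{"op": "play_rows", "data": {
  "increments": [
    {"offset":[-450,0,-50],"twist":0,"grip":1}
  ]
}}

```text
time: 8.38
tool_pos: [0.9098, -0.0047, 0.7321]
tool_rot: [0.246, 0.002, 0.969, 0.01]
contact_force: [0.1, 0.2, -0.2]
gripper_width: 0.998
```

Call:
{"op": "play_rows", "data": {
  "increments": [
    {"offset":[-450,0,-40],"twist":0,"grip":1}
  ]
}}

```text
time: 8.47
tool_pos: [0.9122, -0.0049, 0.7334]
tool_rot: [0.259, 0.002, 0.966, 0.01]
contact_force: [-0.6, -0.8, 0.8]
gripper_width: 1.002
```

Call:
{"op": "play_rows", "data": {
  "increments": [
    {"offset":[-450,0,-30],"twist":0,"grip":1}
  ]
}}

```text
time: 8.55
tool_pos: [0.9146, -0.0051, 0.7347]
tool_rot: [0.271, 0.002, 0.963, 0.01]
contact_force: [0.0, -0.7, 0.2]
gripper_width: 1.001
```

Call:
{"op": "play_rows", "data": {
  "increments": [
    {"offset":[-450,0,-20],"twist":0,"grip":1}
  ]
}}

```text
time: 8.63
tool_pos: [0.9169, -0.0052, 0.736]
tool_rot: [0.283, 0.002, 0.959, 0.01]
contact_force: [0.3, -0.2, -0.4]
gripper_width: 1.003
```

Call:
{"op": "play_rows", "data": {
  "increments": [
    {"offset":[-450,0,-10],"twist":0,"grip":1}
  ]
}}

```text
time: 8.72
tool_pos: [0.9192, -0.0054, 0.7374]
tool_rot: [0.295, 0.002, 0.955, 0.01]
contact_force: [-0.7, 0.8, 0.0]
gripper_width: 1.001
```

Call:
{"op": "play_rows", "data": {
  "increments": [
    {"offset":[0,0,-80],"twist":0,"grip":1},
    {"offset":[0,0,-80],"twist":0,"grip":1},
    {"offset":[0,0,-80],"twist":0,"grip":1}
  ]
}}

```text
time: 8.97
tool_pos: [0.8662, -0.0065, 0.8101]
tool_rot: [0.3, 0.002, 0.954, 0.01]
contact_force: [-1.8, 0.2, 2.3]
gripper_width: 0.998
```

```bash
cat >> h.py <<'E'
# goal of TCP -> offset in mm of tool axes now
def go(p,s=None):
    s=s or manip.state(); M=rot(s['tool_rot']).as_matrix()
    o=M.T@(np.array(p)-s['tool_pos'])*1e3
    return np.round(o).tolist(), int(np.ceil(np.linalg.norm(o)/41))
def tcp(g,back=0.155,s=None):
    s=s or manip.state(); M=rot(s['tool_rot']).as_matrix(); return np.array(g)-back*M[:,2]
def show():
    s=manip.state();print('t',round(s['time'],2),'pos',np.round(s['tool_pos'],4),'q',np.round(s['tool_rot'],3),'F',np.round(s['contact_force'],1),'w',round(s['gripper_width'],3));print(' j',np.round(s['joint_pos'],3));print(np.round(rot(s['tool_rot']).as_matrix(),3).tolist())
E
python3 -c "
from h import *
show()
p=[.687-.09,.0345,.082+.20]
"
```

```text
t 8.97 pos [ 0.8662 -0.0065  0.8101] q [0.3   0.002 0.954 0.01 ] F [-1.8  0.2  2.3] w 0.998
 j [-0.103  0.758  0.055  0.077  1.723 -1.633]
[[-0.82, -0.001, 0.572], [0.01, 1.0, 0.017], [-0.572, 0.02, -0.82]]
```

Call:
{"op": "play_rows", "data": {
  "increments": [
    {"offset":[145,12,-64],"twist":0,"grip":1},
    {"offset":[145,12,-64],"twist":0,"grip":1},
    {"offset":[145,12,-64],"twist":0,"grip":1},
    {"offset":[145,12,-64],"twist":0,"grip":1},
    {"offset":[145,12,-64],"twist":0,"grip":1}
  ]
}}

```text
time: 9.38
tool_pos: [0.7135, 0.0058, 0.7726]
tool_rot: [0.296, 0.002, 0.955, 0.01]
contact_force: [0.0, 0.5, 1.3]
gripper_width: 0.998
```

Call:
{"op": "play_rows", "data": {
  "increments": [
    {"offset":[145,12,-64],"twist":0,"grip":1},
    {"offset":[145,12,-64],"twist":0,"grip":1},
    {"offset":[145,12,-64],"twist":0,"grip":1},
    {"offset":[145,12,-64],"twist":0,"grip":1},
    {"offset":[145,12,-64],"twist":0,"grip":1}
  ]
}}

```text
time: 9.8
tool_pos: [0.5544, 0.019, 0.7454]
tool_rot: [0.296, 0.002, 0.955, 0.01]
contact_force: [0.9, 0.1, 0.8]
gripper_width: 1.002
```

Call:
{"op": "play_rows", "data": {
  "increments": [
    {"offset":[145,12,-64],"twist":0,"grip":1},
    {"offset":[145,12,-64],"twist":0,"grip":1},
    {"offset":[145,12,-64],"twist":0,"grip":1},
    {"offset":[145,12,-64],"twist":0,"grip":1},
    {"offset":[145,12,-64],"twist":0,"grip":1}
  ]
}}

```text
time: 10.22
tool_pos: [0.399, 0.0312, 0.718]
tool_rot: [0.298, 0.002, 0.955, 0.01]
contact_force: [1.0, 0.4, 1.5]
gripper_width: 1.001
```

Call:
{"op": "play_rows", "data": {
  "increments": [
    {"offset":[126,-4,180],"twist":0,"grip":1},
    {"offset":[126,-4,180],"twist":0,"grip":1},
    {"offset":[126,-4,180],"twist":0,"grip":1},
    {"offset":[126,-4,180],"twist":0,"grip":1},
    {"offset":[126,-4,180],"twist":0,"grip":1}
  ]
}}

```text
time: 10.63
tool_pos: [0.4017, 0.0309, 0.5061]
tool_rot: [0.296, 0.003, 0.955, 0.01]
contact_force: [0.0, -0.9, -0.8]
gripper_width: 1.001
```

```bash
python3 -c "
from h import *
show()
im,o=look('wrist',['tray_handle','rind_a_mid','tray_lip','tray_pivot','rail_mid'])
cv2.imwrite('pics/w2.png',im)
d=rot(manip.state()['tool_rot']).as_matrix()[:,2]
print(go(np.array([.686,.035,.081])-.272*d), go(np.array([.686,.035,.081])-.152*d))
look('scene',['rind_a_mid'],'boxes_of')
"
```

```text
t 10.63 pos [0.4017 0.0309 0.5061] q [0.296 0.003 0.955 0.01 ] F [ 0.  -0.9 -0.8] w 1.001
 j [-0.133 -0.721  2.079  0.1    1.19  -1.708]
[[-0.825, -0.001, 0.566], [0.011, 1.0, 0.018], [-0.566, 0.021, -0.824]]
wrist tray_handle 0.73 [0.687 0.037 0.078]
wrist rind_a_mid 0.59 [ 0.574 -0.013  0.091]
wrist tray_lip 0.5 [ 0.728  0.229 -0.003]
([14.0, -5.0, 246.0], 6) ([14.0, -5.0, 366.0], 9)
scene rind_a_mid 0.57 [ 0.576 -0.007  0.093]
```

View pics/w2.png

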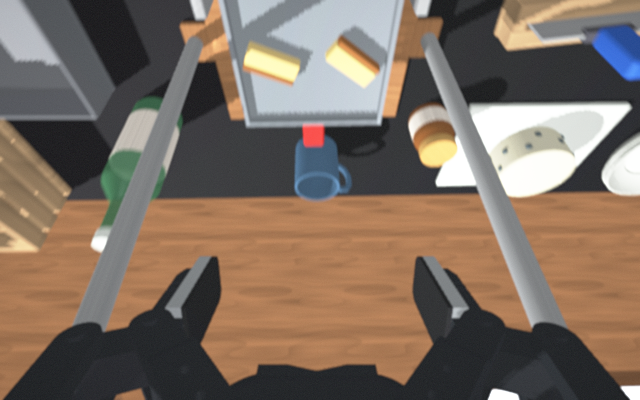

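The tongue is at px (313,135), centred between the open fingers. The rinds are at (272,62) and (352,60), well clear of the approach. I'll move in along the tool axis under the rail.

Call:
{"op": "play_rows", "data": {
  "increments": [
    {"offset":[14,-4,180],"twist":0,"grip":1},
    {"offset":[14,-4,180],"twist":0,"grip":1},
    {"offset":[14,-4,180],"twist":0,"grip":1},
    {"offset":[14,-4,180],"twist":0,"grip":1},
    {"offset":[14,-4,180],"twist":0,"grip":1}
  ]
}}

```text
time: 11.45
tool_pos: [0.493, 0.0302, 0.3479]
tool_rot: [0.293, 0.003, 0.956, 0.01]
contact_force: [-1.0, -0.1, -0.7]
gripper_width: 0.999
```

Call:
{"op": "play_rows", "data": {
  "increments": [
    {"offset":[0,0,35],"twist":0,"grip":1},
    {"offset":[0,0,70],"twist":0,"grip":1},
    {"offset":[0,0,100],"twist":0,"grip":1},
    {"offset":[0,0,130],"twist":0,"grip":1},
    {"offset":[0,0,150],"twist":0,"grip":1}
  ]
}}

```text
time: 11.87
tool_pos: [0.5792, 0.0328, 0.2277]
tool_rot: [0.296, 0.002, 0.955, 0.01]
contact_force: [-4.1, -1.8, 3.5]
gripper_width: 0.999
```

```bash
python3 -c "
from h import *
show()
im,o=look('wrist',['tray_handle','rind_a_mid'])
cv2.imwrite('pics/w3.png',im)
d=rot(manip.state()['tool_rot']).as_matrix()[:,2]
print(go(np.array([.686,.0355,.080])-.152*d))
im,o=look('scene',['tray_handle']);cv2.imwrite('pics/s3.png',cv2.resize(im[150:390,150:470],None,fx=2.4,fy=2.4))
"
```

```text
t 11.87 pos [0.5792 0.0328 0.2277] q [0.296 0.002 0.955 0.01 ] F [-4.1 -1.8  3.5] w 0.999
 j [-0.084  0.013  2.003  0.129  0.53  -1.741]
[[-0.824, -0.001, 0.566], [0.01, 1.0, 0.018], [-0.566, 0.021, -0.824]]
wrist tray_handle 0.76 [0.684 0.034 0.076]
wrist rind_a_mid 0.96 [ 0.57  -0.012  0.091]
([-4.0, -1.0, 32.0], 1)
scene tray_handle 0.71 [0.686 0.033 0.074]
scene tray_handle 0.4 [0.489 0.035 0.074]
```

View pics/s3.png

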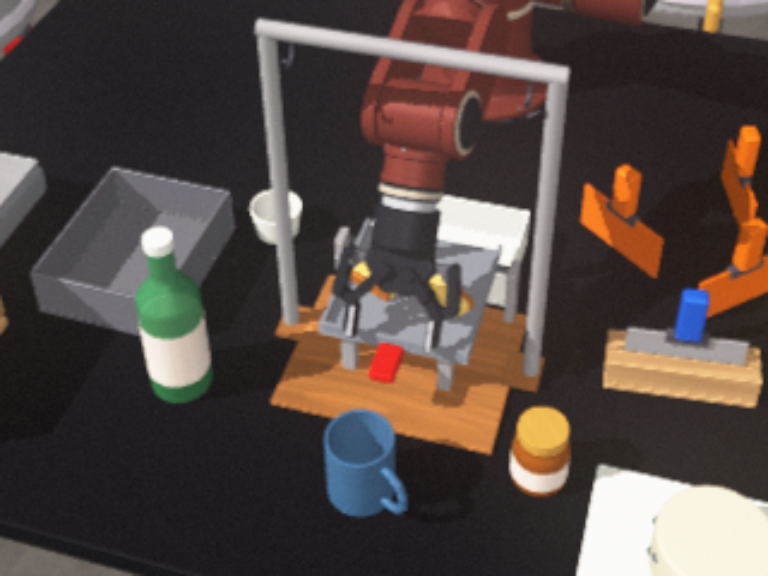

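```bash
python3 -c "
from h import *
show()
im,o=look('top',['rind_a_mid']);
d=rot(manip.state()['tool_rot']).as_matrix()[:,2]
print(go(np.array([.686,.0355,.080])-.152*d))
"
```

```text
t 12.12 pos [0.5778 0.0329 0.2297] q [0.297 0.002 0.955 0.01 ] F [-0.3 -0.6  0. ] w 0.999
 j [-0.084  0.007  2.006  0.129  0.532 -1.741]
[[-0.824, -0.001, 0.567], [0.01, 1.0, 0.018], [-0.567, 0.021, -0.823]]
([-5.0, -1.0, 33.0], 1)
```

View pics/w3.png

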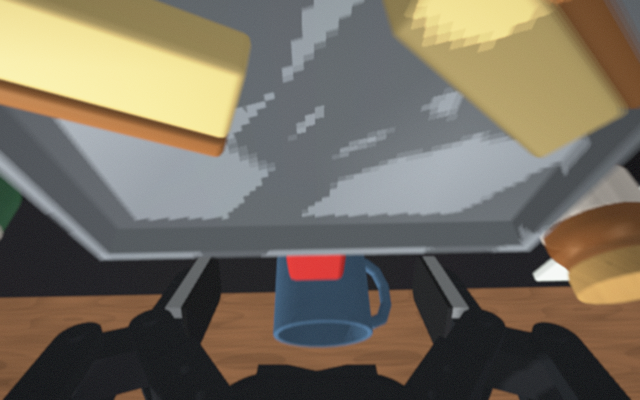

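There's no contact force. The fingers straddle the tongue, which is at px (316,267) with the finger mid-line at about 320. The rinds lie well above the fingers in the image. I'll advance and close.

Call:
{"op": "play_rows", "data": {
  "increments": [
    {"offset":[-3,-1,17],"twist":0,"grip":1},
    {"offset":[-5,-1,33],"twist":0,"grip":1},
    {"offset":[-5,-1,33],"twist":0,"grip":1}
  ]
}}

```text
time: 12.47
tool_pos: [0.5988, 0.0325, 0.2018]
tool_rot: [0.294, 0.003, 0.956, 0.01]
contact_force: [-0.6, -0.1, -1.3]
gripper_width: 1.003
```

Call:
{"op": "play_rows", "data": {
  "increments": [
    {"offset":[0,0,0],"twist":0,"grip":0},
    {"offset":[0,0,0],"twist":0,"grip":0},
    {"offset":[0,0,0],"twist":0,"grip":0},
    {"offset":[0,0,0],"twist":0,"grip":0},
    {"offset":[0,0,0],"twist":0,"grip":0}
  ]
}}

```text
time: 12.88
tool_pos: [0.5988, 0.0328, 0.2039]
tool_rot: [0.296, 0.002, 0.955, 0.01]
contact_force: [-4.9, -1.0, 7.8]
gripper_width: 0.341
```

Call:
{"op": "play_rows", "data": {
  "increments": [
    {"offset":[0,0,0],"twist":0,"grip":0},
    {"offset":[0,0,0],"twist":0,"grip":0},
    {"offset":[0,0,0],"twist":0,"grip":0},
    {"offset":[0,0,0],"twist":0,"grip":0},
    {"offset":[0,0,0],"twist":0,"grip":0}
  ]
}}

```text
time: 13.3
tool_pos: [0.5988, 0.0328, 0.2039]
tool_rot: [0.296, 0.002, 0.955, 0.01]
contact_force: [-5.5, 1.6, 7.9]
gripper_width: 0.34
```

```bash
python3 -c "
from h import *
show()
s=manip.state();M=rot(s['tool_rot']).as_matrix()
r0=np.hypot(.197,.005)
for th in np.arange(0,.50,.05):
    # arc about hinge from tongue G0
    x,z=.197,.005
    d=np.array([x*np.cos(th)-z*np.sin(th)-x,0,x*np.sin(th)+z*np.cos(th)-z])
    print(round(th,2),np.round(M.T@d*1e3).tolist())
"
```

```text
t 13.3 pos [0.5988 0.0328 0.2039] q [0.296 0.002 0.955 0.01 ] F [-5.5  1.6  7.9] w 0.34
 j [-0.081  0.097  1.963  0.136  0.488 -1.748]
[[-0.825, -0.002, 0.565], [0.01, 1.0, 0.018], [-0.565, 0.021, -0.825]]
0.0 [0.0, 0.0, 0.0]
0.05 [-5.0, 0.0, -8.0]
0.1 [-10.0, 0.0, -17.0]
0.15 [-14.0, 1.0, -26.0]
0.2 [-18.0, 1.0, -35.0]
0.25 [-21.0, 1.0, -44.0]
0.3 [-24.0, 1.0, -54.0]
0.35 [-27.0, 1.0, -63.0]
0.4 [-29.0, 2.0, -73.0]
0.45 [-30.0, 2.0, -83.0]
```

Call:
{"op": "play_rows", "data": {
  "increments": [
    {"offset":[-5,0,-8],"twist":0,"grip":0},
    {"offset":[-10,0,-17],"twist":0,"grip":0},
    {"offset":[-14,0,-26],"twist":0,"grip":0},
    {"offset":[-18,0,-35],"twist":0,"grip":0},
    {"offset":[-21,0,-44],"twist":0,"grip":0}
  ]
}}

```text
time: 13.72
tool_pos: [0.5909, 0.0324, 0.2494]
tool_rot: [0.295, 0.002, 0.955, 0.011]
contact_force: [12.2, 6.5, -13.4]
gripper_width: 0.342
```

Call:
{"op": "play_rows", "data": {
  "increments": [
    {"offset":[-3,0,-10],"twist":0,"grip":0},
    {"offset":[-6,0,-19],"twist":0,"grip":0},
    {"offset":[-8,0,-29],"twist":0,"grip":0},
    {"offset":[-9,0,-38],"twist":0,"grip":0},
    {"offset":[-9,0,-41],"twist":0,"grip":0}
  ]
}}

```text
time: 14.13
tool_pos: [0.5748, 0.0321, 0.2885]
tool_rot: [0.295, 0.002, 0.956, 0.011]
contact_force: [12.9, 8.0, -11.6]
gripper_width: 0.339
```

```bash
python3 -c "
from h import *
show()
im,o=look('scene',['tray_handle','rind_a_mid','tray_lip']);cv2.imwrite('pics/s4.png',cv2.resize(im[150:390,150:470],None,fx=2.4,fy=2.4))
im,o=look('top',['tray_handle','rind_a_mid','tray_lip'])
im,o=look('wrist',['tray_handle','rind_a_mid','tray_lip'])
"
```

```text
t 14.13 pos [0.5748 0.0321 0.2885] q [0.295 0.002 0.956 0.011] F [ 12.9   8.  -11.6] w 0.339
 j [-0.086 -0.085  1.983  0.114  0.651 -1.723]
[[-0.826, -0.003, 0.563], [0.01, 1.0, 0.021], [-0.563, 0.023, -0.826]]
scene tray_handle 0.79 [0.667 0.033 0.157]
scene rind_a_mid 0.46 [ 0.551 -0.012  0.12 ]
scene tray_lip 0.96 [0.467 0.034 0.067]
top tray_handle 0.73 [0.664 0.033 0.167]
top tray_lip 0.89 [0.47  0.034 0.072]
wrist tray_handle 0.73 [0.665 0.036 0.161]
```

Call:
{"op": "play_rows", "data": {
  "increments": [
    {"offset":[-1,0,-5],"twist":0,"grip":0},
    {"offset":[-1,0,-5],"twist":0,"grip":0}
  ]
}}

```text
time: 14.9
tool_pos: [0.5733, 0.0321, 0.2903]
tool_rot: [0.295, 0.002, 0.955, 0.012]
contact_force: [33.4, 9.6, -25.9]
gripper_width: 0.334
```

Call:
{"op": "play_rows", "data": {
  "increments": [
    {"offset":[0,0,0],"twist":0,"grip":1},
    {"offset":[0,0,0],"twist":0,"grip":1},
    {"offset":[0,0,0],"twist":0,"grip":1},
    {"offset":[0,0,0],"twist":0,"grip":1},
    {"offset":[0,0,0],"twist":0,"grip":1}
  ]
}}

```text
time: 15.32
tool_pos: [0.5735, 0.0305, 0.2948]
tool_rot: [0.295, 0.003, 0.955, 0.01]
contact_force: [-0.7, -0.3, 0.4]
gripper_width: 0.992
```

Call:
{"op": "play_rows", "data": {
  "increments": [
    {"offset":[0,0,-20],"twist":0,"grip":1},
    {"offset":[0,0,-50],"twist":0,"grip":1},
    {"offset":[0,0,-90],"twist":0,"grip":1},
    {"offset":[0,0,-130],"twist":0,"grip":1},
    {"offset":[0,0,-170],"twist":0,"grip":1}
  ]
}}

```text
time: 15.73
tool_pos: [0.4764, 0.0275, 0.436]
tool_rot: [0.295, 0.003, 0.955, 0.01]
contact_force: [0.4, -0.0, 0.6]
gripper_width: 0.995
```

Call:
{"op": "play_rows", "data": {
  "increments": [
    {"offset":[20,0,-100],"twist":0,"grip":1},
    {"offset":[20,0,-100],"twist":0,"grip":1},
    {"offset":[20,0,-100],"twist":0,"grip":1}
  ]
}}

```text
time: 15.98
tool_pos: [0.4021, 0.0261, 0.512]
tool_rot: [0.299, 0.002, 0.954, 0.01]
contact_force: [0.8, -1.3, 1.0]
gripper_width: 1.001
```

```bash
python3 -c "
from h import *
show()
im,o=look('wrist',['tray_handle','rind_a_mid','tray_lip']);cv2.imwrite('pics/w5.png',im)
im,o=look('top',['tray_handle','rind_a_mid','scraper_mid'])
im,o=look('scene',['tray_handle','rind_a_mid','scraper_mid'])
T=np.array(manip.get_calibration('wrist')['T']);print(np.round(T,3).tolist(), manip.get_calibration('wrist')['fx'],manip.get_calibration('wrist')['cx'],manip.get_calibration('wrist')['cy'])
"
```

```text
t 15.98 pos [0.4021 0.0261 0.512 ] q [0.299 0.002 0.954 0.01 ] F [ 0.8 -1.3  1. ] w 1.001
 j [-0.147 -0.722  2.071  0.108  1.194 -1.722]
[[-0.821, -0.001, 0.571], [0.01, 1.0, 0.017], [-0.571, 0.02, -0.821]]
wrist tray_handle 0.68 [0.665 0.034 0.163]
wrist rind_a_mid 0.86 [ 0.557 -0.013  0.123]
wrist tray_lip 0.51 [ 0.556 -0.013  0.126]
top rind_a_mid 0.4 [ 0.556 -0.009  0.122]
top scraper_mid 0.82 [0.209 0.408 0.066]
top scraper_mid 0.71 [0.545 0.364 0.083]
top scraper_mid 0.62 [0.34  0.261 0.069]
top scraper_mid 0.51 [0.394 0.422 0.07 ]
scene tray_handle 0.95 [0.665 0.034 0.156]
scene tray_handle 0.32 [0.469 0.032 0.068]
scene rind_a_mid 0.45 [ 0.556 -0.007  0.124]
scene rind_a_mid 0.36 [0.666 0.035 0.158]
scene scraper_mid 0.94 [0.545 0.369 0.074]
scene scraper_mid 0.9 [0.209 0.41  0.069]
scene scraper_mid 0.67 [0.339 0.267 0.069]
scene scraper_mid 0.66 [0.401 0.424 0.064]
[[-0.002, 0.608, 0.794, 0.356], [1.0, -0.016, 0.014, 0.027], [0.021, 0.793, -0.608, 0.434], [0.0, 0.0, 0.0, 1.0]] 336.5468715179172 316.44983841080676 191.97788634501615
```

View pics/w5.png

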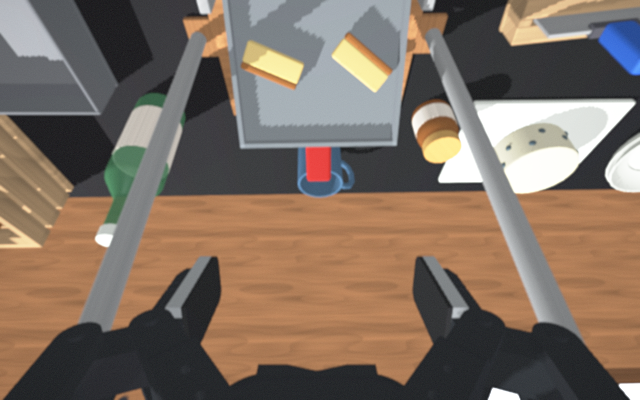

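The tray is up against its stop, with the tongue at z≈0.16, px (318,163). Both rinds are still on it, at (272,64) and (362,62). I'll work out how far up the tray they reach and go to the scraper.

```bash
python3 - <<'E'
from h import *
c=manip.get_calibration('wrist');T=np.array(c['T'])
th=.45;P=np.array([.488,.0345,.075]);X=np.array([np.cos(th),0,np.sin(th)]);N=np.array([-np.sin(th),0,np.cos(th)])
def onplane(px,h):
    v=T[:3,:3]@[(px[0]-c['cx'])/c['fx'],(px[1]-c['cy'])/c['fy'],1];o=T[:3,3]
    q=P+N*(.006+h);t=((q-o)@N)/(v@N);w=o+t*v;return np.round([(w-P)@X,w[1]-P[1]],3)
for n,px,h in [('a',(246,58),.016),('a',(250,40),.016),('a',(303,63),.016),('a top',(298,80),.016),('a',(296,88),.0),('b',(333,48),.016),('b',(348,33),.016),('b',(391,65),.016),('b',(378,92),.0),('b',(378,85),.016),('wall',(240,147),.012),('wallR',(397,142),.012)]: print(n,onplane(px,h))
E
```

```text
a [ 0.068 -0.071]
a [ 0.052 -0.065]
a [ 0.074 -0.014]
a top [ 0.09 -0.02]
a [ 0.1   -0.023]
b [0.06  0.015]
b [0.047 0.03 ]
b [0.076 0.074]
b [0.106 0.066]
b [0.096 0.063]
wall [ 0.162 -0.088]
wallR [0.159 0.089]
```

Call:
{"op": "play_rows", "data": {
  "increments": [
    {"offset":[55,166,53],"twist":0,"grip":1},
    {"offset":[55,166,53],"twist":0,"grip":1},
    {"offset":[55,166,53],"twist":0,"grip":1},
    {"offset":[55,166,53],"twist":0,"grip":1},
    {"offset":[55,166,53],"twist":0,"grip":1}
  ]
}}

```text
time: 17.0
tool_pos: [0.3878, 0.1968, 0.4314]
tool_rot: [0.293, 0.0, 0.956, 0.011]
contact_force: [0.9, -1.0, -1.1]
gripper_width: 0.998
```

Call:
{"op": "play_rows", "data": {
  "increments": [
    {"offset":[55,166,53],"twist":0,"grip":1},
    {"offset":[55,166,53],"twist":0,"grip":1},
    {"offset":[55,166,53],"twist":0,"grip":1},
    {"offset":[55,166,53],"twist":0,"grip":1},
    {"offset":[55,166,53],"twist":0,"grip":1}
  ]
}}

```text
time: 17.42
tool_pos: [0.3718, 0.3643, 0.3599]
tool_rot: [0.293, 0.0, 0.956, 0.01]
contact_force: [-0.9, -0.6, -0.0]
gripper_width: 1.001
```

```bash
python3 -c "
from h import *
show()
im,o=look('wrist',['scraper_mid']);cv2.imwrite('pics/w6.png',im)
d=rot(manip.state()['tool_rot']).as_matrix()[:,2]
print(go(np.array([.546,.367,.118])-.155*d))
T=np.array(manip.get_calibration('wrist')['T']);print(np.round(T,4).tolist())
"
```

```text
t 17.42 pos [0.3718 0.3643 0.3599] q [0.293 0.    0.956 0.01 ] F [-0.9 -0.6 -0. ] w 1.001
 j [ 0.703 -0.263  2.011 -0.441  0.954 -0.69 ]
[[-0.828, -0.005, 0.56], [0.006, 1.0, 0.019], [-0.56, 0.019, -0.828]]
wrist scraper_mid 0.78 [0.549 0.365 0.079]
([-8.0, -1.0, 143.0], 4)
[[-0.0057, 0.6103, 0.7922, 0.3228], [0.9998, -0.0103, 0.0151, 0.3635], [0.0174, 0.7921, -0.6101, 0.2899], [0.0, 0.0, 0.0, 1.0]]
```

View pics/w6.png

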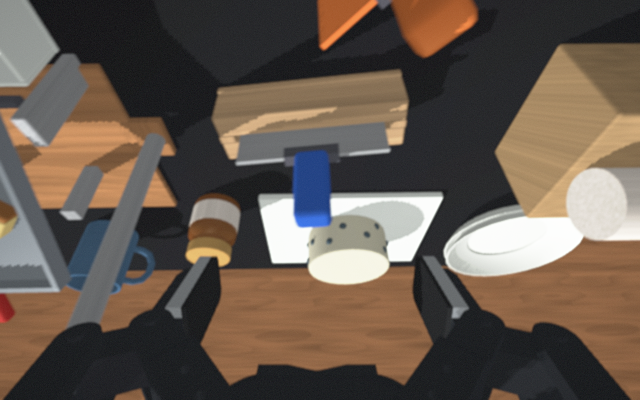

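The view shows the blue handle at px (312,188), between the fingers. The blade's top edge runs from (237,164) to (389,151), and the block is fixed around it. I'll compute the blade's yaw.

```bash
python3 - <<'E'
from h import *
c=manip.get_calibration('wrist');T=np.array(c['T'])
def pz(px,z):
    v=T[:3,:3]@[(px[0]-c['cx'])/c['fx'],(px[1]-c['cy'])/c['fy'],1];o=T[:3,3];return o+v*(z-o[2])/v[2]
a,b=pz((237,164),.078),pz((389,151),.078);print(a,b,(a+b)/2,np.arctan2(-(b-a)[0],(b-a)[1]))
im=manip.grab_frame('wrist');m=(im[...,0]>120)&(im[...,2]<60);ys,xs=np.nonzero(m[:260]);print(xs.mean(),ys.min(),ys.max());
for r in (160,190,215):
    q=xs[ys==r]; print(r,q.min(),q.max()) if len(q) else 0
t=pz((313,224),.148);print('top far edge',t)
d=rot(manip.state()['tool_rot']).as_matrix()[:,2]
print(go(np.array([.547,.365,.118])-.155*d))
E
```

```text
[0.55423431 0.29491786 0.078     ] [0.53886362 0.4333841  0.078     ] [0.54654896 0.36415098 0.078     ] 0.11055420301164821
311.83159268929506 151 225
160 296 328
190 294 329
215 295 330
top far edge [0.54833707 0.36450452 0.148     ]
([-7.0, -2.0, 145.0], 4)
```

Call:
{"op": "play_rows", "data": {
  "increments": [
    {"offset":[-7,-3,30],"twist":-0.07,"grip":1},
    {"offset":[-7,-3,65],"twist":-0.13,"grip":1},
    {"offset":[-7,-3,100],"twist":-0.13,"grip":1},
    {"offset":[-7,-3,125],"twist":-0.13,"grip":1},
    {"offset":[-7,-3,145],"twist":-0.13,"grip":1}
  ]
}}

```text
time: 17.98
tool_pos: [0.4622, 0.3587, 0.2463]
tool_rot: [0.295, -0.058, 0.954, -0.01]
contact_force: [0.0, -0.1, 0.3]
gripper_width: 0.997
```

Call:
{"op": "play_rows", "data": {
  "increments": [
    {"offset":[0,0,0],"twist":0,"grip":1},
    {"offset":[0,0,0],"twist":0,"grip":1}
  ]
}}

```text
time: 18.15
tool_pos: [0.4615, 0.3592, 0.2474]
tool_rot: [0.294, -0.059, 0.954, -0.01]
contact_force: [0.5, 0.3, 0.7]
gripper_width: 0.998
```

```bash
python3 -c "
from h import *
show()
s=manip.state();M=rot(s['tool_rot']).as_matrix();print('G',s['tool_pos']+.155*M[:,2])
im,o=look('wrist',['scraper_mid']);cv2.imwrite('pics/w7.png',im)
"
```

```text
t 18.15 pos [0.4615 0.3592 0.2474] q [ 0.294 -0.059  0.954 -0.01 ] F [0.5 0.3 0.7] w 0.998
 j [ 0.589  0.024  1.953 -0.483  0.7   -0.805]
[[-0.82, -0.106, 0.563], [-0.118, 0.993, 0.016], [-0.561, -0.053, -0.826]]
G [0.5486999  0.36165751 0.11932835]
wrist scraper_mid 0.63 [0.546 0.365 0.076]
wrist scraper_mid 0.23 [ 0.796  0.039 -0.002]
```

Call:
{"op": "play_rows", "data": {
  "increments": [
    {"offset":[1,3,-1],"twist":0,"grip":1},
    {"offset":[1,3,-1],"twist":0,"grip":0},
    {"offset":[1,3,-1],"twist":0,"grip":0},
    {"offset":[1,3,-1],"twist":0,"grip":0},
    {"offset":[1,3,-1],"twist":0,"grip":0}
  ]
}}

```text
time: 18.67
tool_pos: [0.4589, 0.3636, 0.2481]
tool_rot: [0.295, -0.06, 0.954, -0.009]
contact_force: [0.0, -0.6, -1.2]
gripper_width: 0.453
```

Call:
{"op": "play_rows", "data": {
  "increments": [
    {"offset":[0,0,0],"twist":0,"grip":0},
    {"offset":[0,0,0],"twist":0,"grip":0},
    {"offset":[0,0,0],"twist":0,"grip":0},
    {"offset":[0,0,0],"twist":0,"grip":0}
  ]
}}

```text
time: 19.0
tool_pos: [0.4595, 0.3638, 0.2487]
tool_rot: [0.296, -0.059, 0.953, -0.008]
contact_force: [-0.6, 1.1, 4.6]
gripper_width: 0.348
```

```bash
python3 -c "
from h import *
show()
s=manip.state();M=rot(s['tool_rot']).as_matrix();print('G',s['tool_pos']+.155*M[:,2])
for d in ([0,0,.032],[0,0,.02]): print(d,np.round(M.T@np.array(d)*1e3,1))
x=np.array([np.cos(.11),np.sin(.11),0])
for t in (.15,.3,.45): print(t,np.round(M.T@(-.110*np.sin(t)*x+[0,0,.110*(np.cos(t)-1)])*1e3,1))
"
```

```text
t 19.0 pos [0.4595 0.3638 0.2487] q [ 0.296 -0.059  0.953 -0.008] F [-0.6  1.1  4.6] w 0.348
 j [ 0.598  0.025  1.95  -0.487  0.701 -0.796]
[[-0.818, -0.109, 0.565], [-0.118, 0.993, 0.02], [-0.563, -0.05, -0.825]]
G [0.5470816  0.36692287 0.12089645]
[0, 0, 0.032] [-18.   -1.6 -26.4]
[0, 0, 0.02] [-11.3  -1.  -16.5]
0.15 [14.3  0.  -8.3]
0.3 [ 29.6   0.2 -14.3]
0.45 [ 45.7   0.5 -18. ]
```

Call:
{"op": "play_rows", "data": {
  "increments": [
    {"offset":[-6,0,-8],"twist":0,"grip":0},
    {"offset":[-12,-1,-17],"twist":0,"grip":0},
    {"offset":[-18,-1,-26],"twist":0,"grip":0},
    {"offset":[-18,-1,-26],"twist":0,"grip":0}
  ]
}}

```text
time: 19.33
tool_pos: [0.4599, 0.3644, 0.2824]
tool_rot: [0.297, -0.059, 0.953, -0.008]
contact_force: [0.6, 0.8, -0.8]
gripper_width: 0.342
```

```bash
python3 -c "
from h import *
show()
im,o=look('scene',['scraper_mid']);im=im[220:380,360:520];cv2.imwrite('pics/s8.png',cv2.resize(im,None,fx=3,fy=3))
"
```

```text
t 19.33 pos [0.4599 0.3644 0.2824] q [ 0.297 -0.059  0.953 -0.008] F [ 0.6  0.8 -0.8] w 0.342
 j [ 0.598 -0.019  1.931 -0.457  0.756 -0.837]
[[-0.817, -0.109, 0.567], [-0.118, 0.993, 0.02], [-0.565, -0.051, -0.824]]
scene scraper_mid 0.89 [0.402 0.423 0.067]
scene scraper_mid 0.88 [0.339 0.263 0.066]
scene scraper_mid 0.65 [0.547 0.368 0.112]
```

Call:
{"op": "play_rows", "data": {
  "increments": [
    {"offset":[7,0,-5],"twist":0,"grip":0},
    {"offset":[14,0,-9],"twist":0,"grip":0},
    {"offset":[22,0,-12],"twist":0,"grip":0},
    {"offset":[30,0,-16],"twist":0,"grip":0},
    {"offset":[39,0,-18],"twist":0,"grip":0}
  ]
}}

```text
time: 19.85
tool_pos: [0.4177, 0.3595, 0.274]
tool_rot: [0.298, -0.06, 0.953, -0.007]
contact_force: [7.9, 0.6, 1.8]
gripper_width: 0.346
```

```bash
python3 -c "
from h import *
show()
im,o=look('scene',['scraper_mid']);im1=im[220:380,360:520];
im2,o=look('wrist',['scraper_mid'])
a=cv2.imread('pics/s8.png');b=cv2.resize(im1,(480,480));cv2.imwrite('pics/c8.png',cv2.resize(np.hstack([a,b,cv2.resize(im2,(768,480))]),(800,222)))
s=manip.state();M=rot(s['tool_rot']).as_matrix();print('G',s['tool_pos']+.155*M[:,2])
"
```

```text
t 19.85 pos [0.4177 0.3595 0.274 ] q [ 0.298 -0.06   0.953 -0.007] F [7.9 0.6 1.8] w 0.346
 j [ 0.638 -0.092  2.017 -0.486  0.759 -0.78 ]
[[-0.816, -0.109, 0.568], [-0.118, 0.993, 0.021], [-0.567, -0.05, -0.823]]
scene scraper_mid 0.88 [0.34  0.266 0.067]
scene scraper_mid 0.86 [0.523 0.364 0.106]
scene scraper_mid 0.82 [0.399 0.425 0.066]
scene scraper_mid 0.68 [0.211 0.411 0.07 ]
wrist scraper_mid 0.87 [0.525 0.364 0.108]
G [0.50501697 0.36251602 0.14543131]
```

View pics/c8.png

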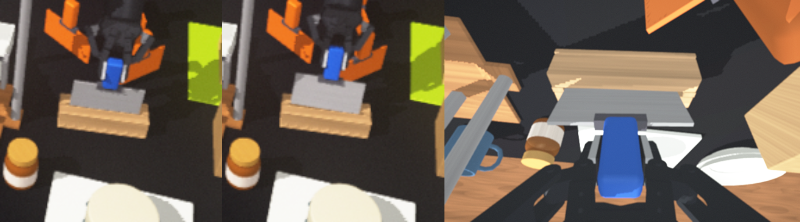

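The pivot in the slot worked: the scraper now leans about 0.45 rad in the grip, with its middle at (0.524, 0.364, 0.107). I'll lift it out and square it to the tray.

Call:
{"op": "play_rows", "data": {
  "increments": [
    {"offset":[-10,-1,-22],"twist":0,"grip":0},
    {"offset":[-25,-2,-55],"twist":0,"grip":0},
    {"offset":[-41,-3,-90],"twist":0,"grip":0},
    {"offset":[-57,-4,-125],"twist":0,"grip":0},
    {"offset":[-72,-5,-157],"twist":0,"grip":0}
  ]
}}

```text
time: 20.47
tool_pos: [0.3874, 0.3594, 0.443]
tool_rot: [0.293, -0.06, 0.954, -0.01]
contact_force: [1.6, 0.3, -0.3]
gripper_width: 0.344
```

Call:
{"op": "play_rows", "data": {
  "increments": [
    {"offset":[0,0,0],"twist":0.07,"grip":0},
    {"offset":[0,0,0],"twist":0.13,"grip":0},
    {"offset":[0,0,0],"twist":0.13,"grip":0}
  ]
}}

```text
time: 20.72
tool_pos: [0.3878, 0.3597, 0.442]
tool_rot: [0.294, 0.003, 0.956, 0.01]
contact_force: [-0.2, -0.4, -1.8]
gripper_width: 0.344
```

```bash
python3 -c "
from h import *
show()
s=manip.state();M=rot(s['tool_rot']).as_matrix();print('G',s['tool_pos']+.155*M[:,2])
im,o=look('wrist',['scraper_mid']);im,o=look('scene',['scraper_mid'],thr=.6)
print(go([.39,.0314,.43]))
"
```

```text
t 20.72 pos [0.3878 0.3597 0.442 ] q [0.294 0.003 0.956 0.01 ] F [-0.2 -0.4 -1.8] w 0.344
 j [ 0.675 -0.301  1.904 -0.394  1.076 -0.783]
[[-0.828, -0.0, 0.561], [0.011, 1.0, 0.017], [-0.561, 0.02, -0.827]]
G [0.47482314 0.36225201 0.31372273]
wrist scraper_mid 0.56 [0.494 0.361 0.275]
scene scraper_mid 0.93 [0.398 0.421 0.068]
scene scraper_mid 0.68 [0.492 0.365 0.274]
scene scraper_mid 0.66 [0.212 0.41  0.069]
scene scraper_mid 0.61 [0.339 0.265 0.067]
([2.0, -328.0, 5.0], 9)
```

Call:
{"op": "play_rows", "data": {
  "increments": [
    {"offset":[1,-164,3],"twist":0,"grip":0},
    {"offset":[1,-164,3],"twist":0,"grip":0},
    {"offset":[1,-164,3],"twist":0,"grip":0},
    {"offset":[1,-164,3],"twist":0,"grip":0},
    {"offset":[1,-164,3],"twist":0,"grip":0}
  ]
}}

```text
time: 21.33
tool_pos: [0.3894, 0.191, 0.4346]
tool_rot: [0.294, 0.005, 0.956, 0.007]
contact_force: [-0.1, -0.2, -1.4]
gripper_width: 0.342
```

Call:
{"op": "play_rows", "data": {
  "increments": [
    {"offset":[1,-164,3],"twist":0,"grip":0},
    {"offset":[1,-164,3],"twist":0,"grip":0},
    {"offset":[1,-164,3],"twist":0,"grip":0},
    {"offset":[1,-164,3],"twist":0,"grip":0},
    {"offset":[1,-164,3],"twist":0,"grip":0}
  ]
}}

```text
time: 21.75
tool_pos: [0.3903, 0.0256, 0.4286]
tool_rot: [0.294, 0.008, 0.956, 0.007]
contact_force: [-0.1, 0.5, -1.1]
gripper_width: 0.347
```

```bash
cat > plan.py <<'E'
from h import *
show()
th=.45;P=np.array([.488,.0345,.075]);X=np.array([np.cos(th),0,np.sin(th)]);N=np.array([-np.sin(th),0,np.cos(th)])
s=manip.state();M=rot(s['tool_rot']).as_matrix();lam=.44;u=np.array([np.sin(lam),0,-np.cos(lam)])
e=s['tool_pos']+.155*M[:,2]+.113*u
print('edge s,y,h mm',np.round([(e-P)@X*1e3,(e-P)[1]*1e3,(e-P)@N*1e3-6]))
def off(ds,dy,dh): return np.round(M.T@(ds*X+np.array([0,dy,0])+dh*N),1).tolist()
if __name__=='__main__':
    es,ey,eh=(e-P)@X*1e3,(e-P)[1]*1e3,(e-P)@N*1e3-6
    for S,H in [(130,60),(130,12)]: print(S,H,off(S-es,-ey,H-eh))
    print('10 down tray',off(-10,0,0),'10 normal down',off(0,0,-10))
E
python3 plan.py; python3 -c "
from h import *
im,o=look('wrist',['scraper_mid','rind_a_mid']);cv2.imwrite('pics/w9.png',im)
im,o=look('scene',['scraper_mid'],thr=.6)"
```

```text
t 21.75 pos [0.3903 0.0256 0.4286] q [0.294 0.008 0.956 0.007] F [-0.1  0.5 -1.1] w 0.347
 j [-0.151 -0.759  2.224  0.104  1.087 -1.725]
[[-0.827, 0.011, 0.562], [0.019, 1.0, 0.008], [-0.562, 0.017, -0.827]]
edge s,y,h mm [87. -8. 89.]
130 60 [-37.7, 8.1, 34.6]
130 12 [-30.7, 7.6, 82.0]
10 down tray [9.9, -0.2, -1.5] 10 normal down [1.5, -0.1, 9.9]
wrist scraper_mid 0.76 [0.497 0.025 0.261]
wrist rind_a_mid 0.85 [ 0.556 -0.015  0.126]
scene scraper_mid 0.9 [0.494 0.033 0.262]
scene scraper_mid 0.75 [0.211 0.411 0.068]
scene scraper_mid 0.73 [0.338 0.264 0.065]
scene scraper_mid 0.7 [0.399 0.428 0.066]
```

View pics/w9.png

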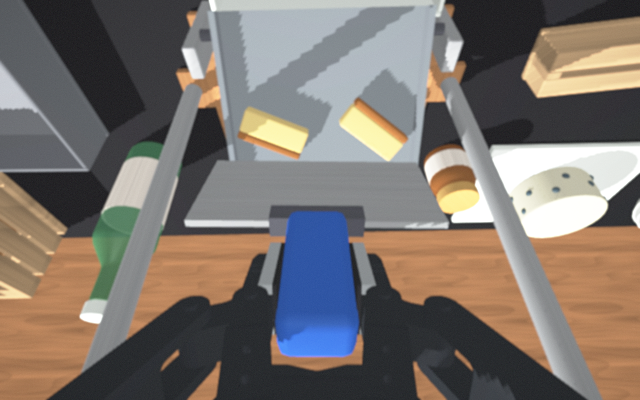

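The blade hangs level over the tray, edge at px row 162 across cols 218–420. The rinds lie just down-tray of it, at (273,133) and (373,128). I'll lower it behind them.

Call:
{"op": "play_rows", "data": {
  "increments": [
    {"offset":[-20,4,17],"twist":0,"grip":0},
    {"offset":[-38,7,35],"twist":0,"grip":0},
    {"offset":[-36,7,50],"twist":0,"grip":0},
    {"offset":[-34,7,65],"twist":0,"grip":0},
    {"offset":[-33,7,78],"twist":0,"grip":0}
  ]
}}

```text
time: 22.42
tool_pos: [0.4621, 0.0427, 0.3827]
tool_rot: [0.294, -0.0, 0.956, 0.011]
contact_force: [-0.3, -0.4, -1.0]
gripper_width: 0.345
```

Call:
{"op": "play_rows", "data": {
  "increments": [
    {"offset":[0,0,0],"twist":0,"grip":0},
    {"offset":[0,0,0],"twist":0,"grip":0}
  ]
}}

```text
time: 22.58
tool_pos: [0.4615, 0.042, 0.3829]
tool_rot: [0.293, 0.001, 0.956, 0.011]
contact_force: [1.1, 0.7, -0.9]
gripper_width: 0.341
```

```bash
python3 plan.py; python3 -c "
from h import *
im,o=look('wrist',['scraper_mid','rind_a_mid']);cv2.imwrite('pics/w10.png',im)
im2,o=look('scene',['scraper_mid','rind_a_mid'],thr=.4)
cv2.imwrite('pics/c10.png',cv2.resize(np.hstack([im[:300],cv2.resize(im2[160:340,220:460],(400,300))]),None,fx=.76,fy=.76))"
```

```text
t 22.58 pos [0.4615 0.042  0.3829] q [0.293 0.001 0.956 0.011] F [ 1.1  0.7 -0.9] w 0.341
 j [-0.086 -0.498  2.145  0.087  0.904 -1.689]
[[-0.828, -0.005, 0.561], [0.008, 1.0, 0.02], [-0.561, 0.021, -0.827]]
edge s,y,h mm [131.  11.  16.]
130 60 [-4.9, -9.7, -43.5]
130 12 [2.0, -10.7, 4.0]
10 down tray [9.9, -0.0, -1.5] 10 normal down [1.5, -0.2, 9.9]
wrist scraper_mid 0.72 [0.559 0.084 0.122]
wrist scraper_mid 0.71 [0.567 0.046 0.217]
wrist rind_a_mid 0.61 [ 0.559 -0.014  0.127]
scene scraper_mid 0.91 [0.566 0.045 0.219]
scene scraper_mid 0.84 [0.337 0.265 0.066]
scene scraper_mid 0.78 [0.4   0.427 0.066]
scene scraper_mid 0.62 [0.211 0.412 0.068]
scene rind_a_mid 0.54 [ 0.554 -0.011  0.121]
```

View pics/c10.png

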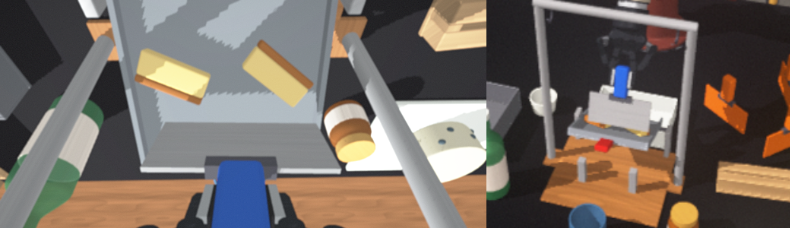

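Call:
{"op": "play_rows", "data": {
  "increments": [
    {"offset":[1,-5,3],"twist":0,"grip":0},
    {"offset":[2,-10,6],"twist":0,"grip":0},
    {"offset":[2,-10,8],"twist":0,"grip":0},
    {"offset":[2,-10,8],"twist":0,"grip":0}
  ]
}}

```text
time: 23.22
tool_pos: [0.4644, 0.0297, 0.3752]
tool_rot: [0.294, 0.003, 0.956, 0.01]
contact_force: [-0.2, -0.5, -0.8]
gripper_width: 0.344
```

Call:
{"op": "play_rows", "data": {
  "increments": [
    {"offset":[0,0,2],"twist":0,"grip":0},
    {"offset":[0,0,2],"twist":0,"grip":0}
  ]
}}

```text
time: 23.38
tool_pos: [0.4657, 0.0302, 0.374]
tool_rot: [0.295, 0.003, 0.956, 0.01]
contact_force: [-0.0, 0.3, -0.8]
gripper_width: 0.34
```

Call:
{"op": "play_rows", "data": {
  "increments": [
    {"offset":[0,0,2],"twist":0,"grip":0},
    {"offset":[0,0,2],"twist":0,"grip":0}
  ]
}}

```text
time: 23.55
tool_pos: [0.4668, 0.0304, 0.3724]
tool_rot: [0.295, 0.002, 0.956, 0.01]
contact_force: [0.2, -1.2, -1.6]
gripper_width: 0.34
```

Call:
{"op": "play_rows", "data": {
  "increments": [
    {"offset":[0,0,1],"twist":0,"grip":0},
    {"offset":[0,0,1],"twist":0,"grip":0}
  ]
}}

```text
time: 23.72
tool_pos: [0.4673, 0.0304, 0.3718]
tool_rot: [0.295, 0.002, 0.956, 0.01]
contact_force: [-0.2, -0.5, -1.7]
gripper_width: 0.344
```

```bash
python3 plan.py; python3 -c "
from h import *
im,o=look('wrist',['scraper_mid','rind_a_mid']);cv2.imwrite('pics/w11.png',im)
im2,o=look('scene',['scraper_mid','tray_handle'],thr=.4)
cv2.imwrite('pics/s11.png',im2)"
```

```text
t 23.72 pos [0.4673 0.0304 0.3718] q [0.295 0.002 0.956 0.01 ] F [-0.2 -0.5 -1.7] w 0.344
 j [-0.113 -0.475  2.149  0.106  0.877 -1.722]
[[-0.826, -0.002, 0.563], [0.01, 1.0, 0.018], [-0.563, 0.021, -0.826]]
edge s,y,h mm [132.  -1.   4.]
130 60 [-6.0, 2.3, -55.7]
130 12 [1.1, 1.4, -8.3]
10 down tray [9.9, -0.1, -1.5] 10 normal down [1.5, -0.2, 9.9]
wrist scraper_mid 0.85 [0.573 0.034 0.207]
wrist rind_a_mid 0.67 [ 0.56  -0.016  0.126]
scene scraper_mid 0.88 [0.401 0.423 0.065]
scene scraper_mid 0.81 [0.338 0.266 0.069]
scene scraper_mid 0.57 [0.571 0.035 0.204]
scene tray_handle 0.79 [0.665 0.033 0.16 ]
scene tray_handle 0.61 [ 0.726  0.229 -0.003]
```

Call:
{"op": "play_rows", "data": {
  "increments": [
    {"offset":[0,0,2],"twist":0,"grip":0},
    {"offset":[0,0,2],"twist":0,"grip":0}
  ]
}}

```text
time: 24.18
tool_pos: [0.4685, 0.0304, 0.37]
tool_rot: [0.295, 0.002, 0.956, 0.01]
contact_force: [-0.5, -0.7, -1.7]
gripper_width: 0.344
```

Call:
{"op": "play_rows", "data": {
  "increments": [
    {"offset":[0,0,1],"twist":0,"grip":0},
    {"offset":[0,0,1],"twist":0,"grip":0}
  ]
}}

```text
time: 24.35
tool_pos: [0.469, 0.0304, 0.3692]
tool_rot: [0.295, 0.002, 0.956, 0.01]
contact_force: [0.7, 0.4, -1.5]
gripper_width: 0.341
```

```bash
python3 plan.py
```

```text
t 24.35 pos [0.469  0.0304 0.3692] q [0.295 0.002 0.956 0.01 ] F [ 0.7  0.4 -1.5] w 0.341
 j [-0.112 -0.468  2.148  0.106  0.87  -1.722]
[[-0.826, -0.001, 0.563], [0.011, 1.0, 0.018], [-0.563, 0.021, -0.826]]
edge s,y,h mm [133.  -1.   1.]
130 60 [-6.1, 2.4, -58.8]
130 12 [1.0, 1.5, -11.4]
10 down tray [9.9, -0.1, -1.5] 10 normal down [1.5, -0.2, 9.9]
```

Call:
{"op": "play_rows", "data": {
  "increments": [
    {"offset":[10,0,-1.5],"twist":0,"grip":0},
    {"offset":[20,0,-3],"twist":0,"grip":0},
    {"offset":[30,0,-4.5],"twist":0,"grip":0},
    {"offset":[40,0,-6],"twist":0,"grip":0},
    {"offset":[50,0,-7.5],"twist":0,"grip":0}
  ]
}}

```text
time: 24.77
tool_pos: [0.4226, 0.0309, 0.347]
tool_rot: [0.295, 0.002, 0.955, 0.01]
contact_force: [0.0, 0.3, -0.1]
gripper_width: 0.345
```

```bash
python3 plan.py; python3 -c "
from h import *
im,o=look('wrist',['scraper_mid','rind_a_mid']);
im2,o=look('scene',['scraper_mid','tray_handle','rind_a_mid'],thr=.4)
cv2.imwrite('pics/c12.png',cv2.resize(np.hstack([im[:300],cv2.resize(im2[160:340,220:460],(400,300))]),None,fx=.76,fy=.76))"
```

```text
t 24.77 pos [0.4226 0.0309 0.347 ] q [0.295 0.002 0.955 0.01 ] F [ 0.   0.3 -0.1] w 0.345
 j [-0.126 -0.602  2.27   0.115  0.883 -1.738]
[[-0.826, -0.001, 0.564], [0.011, 1.0, 0.018], [-0.564, 0.021, -0.826]]
edge s,y,h mm [81. -1.  1.]
130 60 [-56.9, 2.3, -51.0]
130 12 [-49.7, 1.4, -3.5]
10 down tray [9.9, -0.1, -1.5] 10 normal down [1.5, -0.2, 9.9]
wrist scraper_mid 0.59 [0.53  0.034 0.178]
wrist rind_a_mid 0.96 [ 0.532 -0.021  0.115]
scene scraper_mid 0.96 [0.402 0.425 0.067]
scene scraper_mid 0.7 [0.524 0.037 0.181]
scene scraper_mid 0.62 [0.211 0.411 0.07 ]
scene scraper_mid 0.6 [0.34  0.265 0.068]
scene tray_handle 0.93 [0.665 0.033 0.157]
scene rind_a_mid 0.52 [ 0.528 -0.019  0.107]
```

View pics/c12.png

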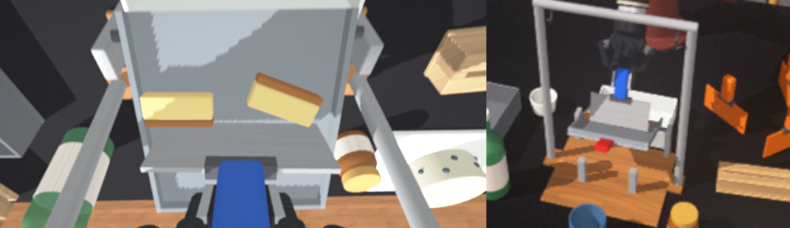

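The blade has lined both rinds up and pushed them down-tray, now at px (178,108) and (285,98) in the left panel. The scraper is behind both, the tray is still up, and I've used the last of my picture views. I'll continue the sweep and check with numbers from here.

Call:
{"op": "play_rows", "data": {
  "increments": [
    {"offset":[10,0,-1.5],"twist":0,"grip":0},
    {"offset":[20,0,-3],"twist":0,"grip":0},
    {"offset":[30,0,-4.5],"twist":0,"grip":0},
    {"offset":[40,0,-6],"twist":0,"grip":0},
    {"offset":[50,0,-7.5],"twist":0,"grip":0}
  ]
}}

```text
time: 25.53
tool_pos: [0.3781, 0.0312, 0.3262]
tool_rot: [0.296, 0.002, 0.955, 0.01]
contact_force: [0.9, -0.4, 0.0]
gripper_width: 0.342
```

```bash
python3 plan.py; python3 -c "
from h import *
im,o=look('wrist',['scraper_mid','rind_a_mid']);cv2.imwrite('pics/w13.png',im)
im2,o=look('scene',['tray_handle','rind_a_mid','tub'],thr=.3)
im2,o=look('top',['rind_a_mid','tub'],thr=.3)"
```

```text
t 25.53 pos [0.3781 0.0312 0.3262] q [0.296 0.002 0.955 0.01 ] F [ 0.9 -0.4  0. ] w 0.342
 j [-0.143 -0.753  2.389  0.124  0.915 -1.754]
[[-0.825, -0.001, 0.565], [0.011, 1.0, 0.018], [-0.565, 0.021, -0.825]]
edge s,y,h mm [32. -1.  2.]
130 60 [-105.2, 2.5, -42.9]
130 12 [-98.0, 1.5, 4.5]
10 down tray [9.9, -0.1, -1.5] 10 normal down [1.5, -0.2, 9.9]
wrist scraper_mid 0.75 [0.485 0.036 0.161]
wrist rind_a_mid 0.92 [ 0.493 -0.02   0.093]
scene tray_handle 0.96 [0.663 0.033 0.156]
scene rind_a_mid 0.43 [ 0.485 -0.014  0.09 ]
top rind_a_mid 0.6 [ 0.487 -0.018  0.094]
top tub 0.76 [ 0.42   0.04  -0.003]
```

Call:
{"op": "play_rows", "data": {
  "increments": [
    {"offset":[10,0,-1.3],"twist":0,"grip":0},
    {"offset":[20,0,-2.6],"twist":0,"grip":0},
    {"offset":[30,0,-4],"twist":0,"grip":0},
    {"offset":[40,0,-5.5],"twist":0,"grip":0},
    {"offset":[50,0,-7],"twist":0,"grip":0}
  ]
}}

```text
time: 26.45
tool_pos: [0.3325, 0.0316, 0.3033]
tool_rot: [0.295, 0.002, 0.955, 0.01]
contact_force: [0.5, 0.5, -1.7]
gripper_width: 0.337
```

```bash
python3 plan.py; python3 -c "
from h import *
im,o=look('wrist',['scraper_mid','rind_a_mid']);cv2.imwrite('pics/w14.png',im)
im2,o=look('scene',['tray_handle','rind_a_mid','tub'],thr=.3)
im2,o=look('top',['rind_a_mid','tub'],thr=.3)"
```

```text
t 26.45 pos [0.3325 0.0316 0.3033] q [0.295 0.002 0.955 0.01 ] F [ 0.5  0.5 -1.7] w 0.337
 j [-0.165 -0.945  2.518  0.133  0.983 -1.772]
[[-0.826, -0.001, 0.564], [0.011, 1.0, 0.018], [-0.564, 0.021, -0.826]]
edge s,y,h mm [-19.  -0.   1.]
130 60 [-155.9, 2.4, -36.3]
130 12 [-148.8, 1.5, 11.1]
10 down tray [9.9, -0.1, -1.5] 10 normal down [1.5, -0.2, 9.9]
wrist scraper_mid 0.81 [0.439 0.037 0.141]
wrist rind_a_mid 0.57 [ 0.449 -0.021  0.019]
scene tray_handle 0.93 [0.665 0.032 0.159]
scene tub 0.82 [ 0.421  0.04  -0.004]
top rind_a_mid 0.68 [ 0.724  0.227 -0.003]
top rind_a_mid 0.52 [ 0.446 -0.016  0.019]
top tub 0.91 [ 0.417  0.038 -0.001]
```

```bash
cat > yel.py <<'E'
from h import *
def yel(cam,zs=(.02,.08)):
    c=manip.get_calibration(cam);T=np.array(c['T']);im=manip.grab_frame(cam)
    hsv=cv2.cvtColor(im,cv2.COLOR_BGR2HSV);m=cv2.inRange(hsv,(18,70,90),(32,255,255))
    n,l,st,ce=cv2.connectedComponentsWithStats(m)
    for i in range(1,n):
        if st[i,4]<12: continue
        px=ce[i];v=T[:3,:3]@[(px[0]-c['cx'])/c['fx'],(px[1]-c['cy'])/c['fy'],1];o=T[:3,3]
        P=[np.round(o+v*(z-o[2])/v[2],3).tolist() for z in zs]
        if .3<P[0][0]<.75 and -.2<P[0][1]<.25: print(cam,st[i].tolist(),P)
    return im
if __name__=='__main__':
    for c in ('wrist','top'): yel(c)
E
python3 yel.py
```

```text
wrist [202, 84, 82, 24, 1273] [[0.438, -0.017, 0.02], [0.395, -0.003, 0.08]]
wrist [318, 84, 81, 34, 2510] [[0.447, 0.069, 0.02], [0.401, 0.059, 0.08]]
top [307, 229, 8, 4, 31] [[0.443, 0.08, 0.02], [0.435, 0.077, 0.08]]
```

Both rinds are in the tub: wrist and top colour blobs agree at about (0.44, -0.02) and (0.445, 0.07) at z≈0.02. I'll lift the scraper and carry it to the basin.

Call:
{"op": "play_rows", "data": {
  "increments": [
    {"offset":[-4,0,-30],"twist":0,"grip":0},
    {"offset":[-50,0,-55],"twist":0,"grip":0},
    {"offset":[-90,0,-70],"twist":0,"grip":0},
    {"offset":[-130,0,-89],"twist":0,"grip":0},
    {"offset":[-130,0,-89],"twist":0,"grip":0}
  ]
}}

```text
time: 27.47
tool_pos: [0.3921, 0.0285, 0.4571]
tool_rot: [0.3, 0.002, 0.954, 0.01]
contact_force: [-0.1, 0.2, -0.0]
gripper_width: 0.344
```

Call:
{"op": "play_rows", "data": {
  "increments": [
    {"offset":[0,-190,0],"twist":0,"grip":0},
    {"offset":[0,-190,0],"twist":0,"grip":0},
    {"offset":[0,-190,0],"twist":0,"grip":0},
    {"offset":[0,-190,0],"twist":0,"grip":0},
    {"offset":[0,-190,0],"twist":0,"grip":0}
  ]
}}

```text
time: 27.88
tool_pos: [0.3897, -0.1647, 0.4458]
tool_rot: [0.295, 0.004, 0.955, 0.009]
contact_force: [0.7, 0.6, -1.5]
gripper_width: 0.341
```

Call:
{"op": "play_rows", "data": {
  "increments": [
    {"offset":[0,-190,0],"twist":0,"grip":0},
    {"offset":[0,-190,0],"twist":0,"grip":0},
    {"offset":[0,-190,0],"twist":0,"grip":0},
    {"offset":[0,-190,0],"twist":0,"grip":0},
    {"offset":[0,-190,0],"twist":0,"grip":0}
  ]
}}

```text
time: 28.3
tool_pos: [0.3898, -0.3553, 0.4413]
tool_rot: [0.294, 0.004, 0.956, 0.009]
contact_force: [-0.3, -0.1, -1.4]
gripper_width: 0.346
```

```bash
python3 yel.py; python3 -c "
from h import *
show()
im,o=look('wrist',['scraper_mid','basin'],thr=.3)
im,o=look('scene',['scraper_mid','basin','tray_handle','tub'],thr=.5)
im,o=look('top',['scraper_mid','basin'],thr=.4)
d=rot(manip.state()['tool_rot']).as_matrix()[:,2]
for g in ([.5415,-.349,.214],[.5415,-.349,.116]): print(go(np.array(g)-.155*d))
"
```

```text
top [307, 228, 14, 5, 59] [[0.446, 0.068, 0.02], [0.438, 0.066, 0.08]]
t 28.4 pos [ 0.3899 -0.3549  0.441 ] q [0.294 0.005 0.956 0.01 ] F [-0.5  0.6 -1.4] w 0.347
 j [-0.977 -0.3    1.905  0.527  1.235 -2.638]
[[-0.827, 0.004, 0.562], [0.015, 1.0, 0.016], [-0.562, 0.021, -0.827]]
wrist basin 0.63 [ 0.552 -0.35   0.003]
scene scraper_mid 0.77 [0.212 0.413 0.069]
scene scraper_mid 0.74 [0.339 0.265 0.065]
scene scraper_mid 0.64 [0.398 0.423 0.066]
scene scraper_mid 0.57 [ 0.495 -0.347  0.275]
scene basin 0.57 [ 0.553 -0.35   0.   ]
scene tray_handle 0.63 [0.667 0.033 0.159]
scene tub 0.95 [ 0.419  0.037 -0.004]
top scraper_mid 0.72 [0.211 0.406 0.065]
top scraper_mid 0.69 [0.398 0.421 0.069]
top scraper_mid 0.61 [ 0.492 -0.346  0.281]
top scraper_mid 0.44 [0.336 0.261 0.069]
top basin 0.89 [ 0.551 -0.349  0.   ]
([4.0, -3.0, 118.0], 3)
([59.0, -5.0, 199.0], 6)
```

Call:
{"op": "play_rows", "data": {
  "increments": [
    {"offset":[2,-3,40],"twist":0,"grip":0},
    {"offset":[4,-3,80],"twist":0,"grip":0},
    {"offset":[4,-3,118],"twist":0,"grip":0},
    {"offset":[4,-3,118],"twist":0,"grip":0}
  ]
}}

```text
time: 29.28
tool_pos: [0.4541, -0.3498, 0.3331]
tool_rot: [0.29, 0.003, 0.957, 0.016]
contact_force: [-2.1, 1.8, -3.8]
gripper_width: 0.346
```

Call:
{"op": "play_rows", "data": {
  "increments": [
    {"offset":[14,0,20],"twist":0,"grip":0},
    {"offset":[27,-1,40],"twist":0,"grip":0},
    {"offset":[41,-1,60],"twist":0,"grip":0},
    {"offset":[52,-2,77],"twist":0,"grip":0},
    {"offset":[55,-2,81],"twist":0,"grip":0}
  ]
}}

```text
time: 29.7
tool_pos: [0.4529, -0.3511, 0.241]
tool_rot: [0.293, 0.003, 0.956, 0.012]
contact_force: [-0.5, 0.2, -1.9]
gripper_width: 0.339
```

```bash
python3 yel.py; python3 -c "
from h import *
show()
im,o=look('wrist',['scraper_mid','basin'],thr=.3)
im,o=look('scene',['scraper_mid','basin'],thr=.3)
im,o=look('top',['scraper_mid','tray_handle','cider','ramekin','mug','honey'],thr=.3)
"
```

```text
wrist [597, 232, 43, 9, 194] [[0.674, -0.064, 0.02], [0.566, -0.178, 0.08]]
wrist [562, 236, 7, 3, 12] [[0.674, -0.117, 0.02], [0.566, -0.21, 0.08]]
top [307, 228, 14, 5, 59] [[0.446, 0.068, 0.02], [0.438, 0.066, 0.08]]
t 29.8 pos [ 0.4535 -0.3518  0.2436] q [0.294 0.003 0.956 0.011] F [-0.1 -0.2 -0.6] w 0.346
 j [-0.873  0.01   1.975  0.623  0.863 -2.781]
[[-0.827, -0.001, 0.563], [0.012, 1.0, 0.019], [-0.563, 0.023, -0.826]]
wrist scraper_mid 0.56 [ 0.561 -0.349  0.076]
wrist basin 0.89 [ 0.554 -0.355  0.002]
scene scraper_mid 0.91 [0.398 0.424 0.065]
scene scraper_mid 0.73 [0.211 0.411 0.07 ]
scene scraper_mid 0.69 [0.34  0.267 0.066]
scene scraper_mid 0.68 [ 0.559 -0.347  0.079]
scene basin 0.89 [ 0.552 -0.348 -0.003]
top scraper_mid 0.69 [ 0.557 -0.347  0.085]
top scraper_mid 0.56 [0.399 0.423 0.069]
top scraper_mid 0.54 [0.339 0.263 0.068]
top scraper_mid 0.48 [0.208 0.407 0.065]
top tray_handle 0.68 [ 0.555 -0.349  0.086]
top tray_handle 0.65 [0.663 0.031 0.167]
top cider 0.8 [ 0.718 -0.218 -0.005]
top ramekin 0.82 [ 0.43  -0.204 -0.002]
top mug 0.66 [0.799 0.037 0.004]
top honey 0.71 [ 0.727  0.229 -0.003]
top honey 0.44 [0.486 0.035 0.074]
```

The scraper is inside the basin with its middle at z≈0.078, still held, and the bystanders haven't moved. I'll lower it the last few mm, release and retreat.

Call:
{"op": "play_rows", "data": {
  "increments": [
    {"offset":[2,0,3],"twist":0,"grip":0},
    {"offset":[4,0,5],"twist":0,"grip":0},
    {"offset":[4,0,5],"twist":0,"grip":0}
  ]
}}

```text
time: 30.7
tool_pos: [0.4536, -0.3521, 0.2383]
tool_rot: [0.295, 0.002, 0.955, 0.01]
contact_force: [-1.6, 1.0, 1.8]
gripper_width: 0.346
```

Call:
{"op": "play_rows", "data": {
  "increments": [
    {"offset":[0,0,0],"twist":0,"grip":1},
    {"offset":[0,0,0],"twist":0,"grip":1},
    {"offset":[0,0,0],"twist":0,"grip":1},
    {"offset":[0,0,0],"twist":0,"grip":1},
    {"offset":[0,0,0],"twist":0,"grip":1}
  ]
}}

```text
time: 31.12
tool_pos: [0.4533, -0.3519, 0.2377]
tool_rot: [0.295, 0.002, 0.955, 0.01]
contact_force: [1.0, 0.4, -0.2]
gripper_width: 0.995
```

Call:
{"op": "play_rows", "data": {
  "increments": [
    {"offset":[0,0,-20],"twist":0,"grip":1},
    {"offset":[0,0,-50],"twist":0,"grip":1},
    {"offset":[0,0,-85],"twist":0,"grip":1},
    {"offset":[0,0,-120],"twist":0,"grip":1},
    {"offset":[0,0,-150],"twist":0,"grip":1}
  ]
}}

```text
time: 31.53
tool_pos: [0.3679, -0.3545, 0.3636]
tool_rot: [0.295, 0.002, 0.955, 0.01]
contact_force: [-0.2, -1.0, -0.3]
gripper_width: 1.002
```

Call:
{"op": "play_rows", "data": {
  "increments": [
    {"offset":[-60,0,-80],"twist":0,"grip":1},
    {"offset":[-60,0,-80],"twist":0,"grip":1},
    {"offset":[-60,0,-80],"twist":0,"grip":1},
    {"offset":[-60,0,-80],"twist":0,"grip":1}
  ]
}}

```text
time: 31.87
tool_pos: [0.3737, -0.3572, 0.4688]
tool_rot: [0.298, 0.001, 0.954, 0.006]
contact_force: [0.7, -1.3, -0.2]
gripper_width: 0.999
```

```bash
python3 yel.py; python3 -c "
from h import *
show()
im,o=look('wrist',['scraper_mid','basin','rind_a_mid'],thr=.2)
im,o=look('scene',['scraper_mid','rind_a_mid','tub','tray_handle'],thr=.3)
im,o=look('top',['scraper_mid','rind_a_mid','tub','cider','ramekin'],thr=.2)
cv2.imwrite('pics/top_end.png',im);show()
hsv=cv2.cvtColor(im[215:255,290:350],cv2.COLOR_BGR2HSV);m=cv2.inRange(hsv,(12,70,60),(35,255,255));print(cv2.connectedComponentsWithStats(m)[2:])
"
```

```text
top [307, 228, 14, 5, 59] [[0.446, 0.068, 0.02], [0.438, 0.066, 0.08]]
t 31.97 pos [ 0.3733 -0.3567  0.462 ] q [0.295 0.002 0.955 0.01 ] F [-0.1 -0.1 -1.1] w 1.002
 j [-1.009 -0.335  1.898  0.531  1.287 -2.651]
[[-0.826, -0.002, 0.564], [0.01, 1.0, 0.017], [-0.564, 0.02, -0.826]]
wrist scraper_mid 0.82 [ 0.521 -0.344  0.016]
scene scraper_mid 0.8 [0.398 0.423 0.068]
scene scraper_mid 0.73 [0.34  0.266 0.064]
scene scraper_mid 0.73 [0.212 0.41  0.069]
scene scraper_mid 0.64 [ 0.515 -0.348  0.015]
scene tub 0.71 [ 0.726  0.23  -0.004]
scene tub 0.59 [ 0.423  0.042 -0.   ]
scene tray_handle 0.98 [0.664 0.035 0.16 ]
top scraper_mid 0.85 [ 0.519 -0.348  0.019]
top scraper_mid 0.72 [0.208 0.405 0.067]
top scraper_mid 0.57 [0.345 0.261 0.07 ]
top scraper_mid 0.55 [0.399 0.423 0.067]
top rind_a_mid 0.49 [ 0.45  -0.02   0.021]
top tub 0.75 [ 0.419  0.038 -0.004]
top cider 0.96 [ 0.717 -0.219 -0.002]
top ramekin 0.69 [ 0.429 -0.202 -0.006]
t 32.72 pos [ 0.3733 -0.3567  0.4617] q [0.295 0.002 0.955 0.01 ] F [ 0.2 -0.   0.4] w 0.999
 j [-1.009 -0.335  1.898  0.531  1.288 -2.65 ]
[[-0.826, -0.001, 0.564], [0.011, 1.0, 0.018], [-0.564, 0.021, -0.826]]
(array([[   0,    0,   60,   40, 2282],
       [   0,    0,    2,    4,    6],
       [   7,    0,    2,    1,    2],
       [  56,    0,    1,    1,    1],
       [  17,   13,   14,    5,   60],
       [  38,   12,   14,    4,   49]], dtype=int32), array([[29.42243646, 19.82471516],
       [ 0.33333333,  1.66666667],
       [ 7.5       ,  0.        ],
       [56.        ,  0.        ],
       [23.31666667, 14.73333333],
       [44.6122449 , 13.59183673]]))
```

```bash
python3 -c "
from plant import manip
print(manip.job_done())"
```

```text
the job is handed in; nothing more can be done
None
```

I raised the tray by its red tongue to its stop and swept both rinds into the white tub with the blue scraper. I then lowered the scraper into the grey basin while still holding it, let go, and handed the job in at about 33 s.

**How it went:**
- **Leaning the tool:** the moves cannot command a lean, and an upright tool would have hit the rail. I got about 0.6 rad of lean by pulling against the arm's reach limit, high above the scene.
- **Leaning the scraper:** I tipped it about 0.44 rad in the grip by pivoting it in its slot, so it stood roughly square to the raised tray.

**Last checks:**

| Item | Result |
|---|---|
| Tray | Still up, tongue at z about 0.16 m |
| Rinds | Both in the tub, near (0.45, -0.02) and (0.446, 0.07), z about 0.02 m |
| Tub | Within about 4 mm of its start |
| Scraper | Lying in the basin, middle at about (0.52, -0.35), z about 0.016 m |
| Bottle and small cup | Not moved |
| Jar and mug | Not moved when checked just before release; not measured again after |
| Gripper | Open and clear of everything |

**Disagreements between checks:**
- The trained network only ever reported one rind. I confirmed the second from its colour in the wrist and top images, which differed by about 10 mm in y.
- I had used all 12 picture views before the rinds fell, so I did not look at that part or the end state. I checked them by numbers only.

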